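Free the stuck mixing ball and nest the mixing cups

ROBOT

A 6-joint arm with a two-finger parallel gripper is mounted at the origin on the work surface. World frame = base frame: x ahead of the robot, y to its left, z up, the work surface at z = 0. Lengths are in mm, angles in rad, forces in N, time in s.
With the tool pointing down it reaches from about 300 to 775 mm from the base axis. Payload 14.6 kg.
Tool frame: the origin (TCP) lies between the finger pads; the fingertips stand 8 mm ahead of it and the grasp point (between the pads) lies 11 mm behind it; z points along the fingers, y is the direction in which the jaws open and shut (so a half turn about z gives the same grasp; the last joint's range is limited). The gripper opens to 94 mm and grips with 3 to 60 N. Pads are 16 mm wide; open, the fingers measure 119 mm over their backs; the gripper's body (75 mm by 177 mm) begins 78 mm behind the grasp point.
Start: joints at [1.168, 0.3, 1.521, -0, 1.321, -0.067], TCP at [181.236, 519.272, 213.446] pointing down, gripper open.
Joint ranges: [-3.03, 3.03], [-0.79, 2.21], [0.23, 2.52], [-1.04, 4.18], [0, 3.07], [-2.55, 2.55]. Speed limits (rad/s): [2.22, 2.22, 2.57, 3.14, 3.14, 3.14].

INTERFACE

Orientations are given as [roll, pitch, yaw] about the fixed x, y, z axes, in that order (R = Rz(yaw) Ry(pitch) Rx(roll)).
In Python, from cell import manip gives the robot as it stands. The module is installed in compiled form; this text tells all that it offers.
- The arm moves only by the tool send_rows, never from a script. Its argument "series" is a list that holds one entry, the list of rows, each a list of 5 numbers: the opening, from 0 (shut) to 1 (fully open), then the shift along the tool's x, y, z in mm, then the turn about the tool's z in degrees. In form: [[[gripper, dx, dy, dz, roll], ...]]. A call has 1 to 10 rows; each row is the pose to reach, as a shift and turn from the pose commanded when the call began, along the tool's axes at that moment; what a row does not reach only later rows make up. A row lasts 1/10 s, in which the tool goes at most 50 mm and 8.59 degrees, less where a joint would pass 70% of its speed; a pose out of reach is approached as far as the arm can. A call with a gripper value outside its range is refused whole. The fingers move at their own pace and stop on an object; "newtons" is the grip in N (left out, the last holds). Time passes only in rows, so rows that repeat a pose let the fingers close. It gives the time, the measured TCP pose, the force and the opening at its end, in the units of the state.
- manip.read_state(): the state, without advancing time (a new reading comes with each control period).
- manip.camera(name): name is "scene" or "top"; returns a dict with "img" (384x512x3 uint8, red, green, blue), "vfov" (degrees; the focal length in pixels is half the picture's height over the tangent of half this angle, whatever the lens; pixels are square), "cx", "cy" (the principal point, pixels), "dist" ([k1, k2, p1, p2, k3] as OpenCV has them; the pictures are not rectified), "pose" (4x4, takes a point from camera to world coordinates). Camera axes: x right, y down, z forward; pixel columns grow to the right and rows downward; lengths in mm; the calibration is good to about 2 mm. A picture is of the moment at which its call begins. There is no depth.
- manip.sign_off(): hands the job in, once; it reports no verdict.
Trained networks look in a picture, given as the dict that the camera call returned (one of the last four; its "shot" number tells which), for a name from the list of things; names that differ only in an ending like _2 or _b are one class to them, and where a whole thing is asked for, a point or a joint stands for the part that bears it (a point fixed in the world has none). Each returns a list of dicts, best first, with "conf" (0 to 1); they miss things now and then, are a little off and sometimes report something else, mostly with a low value. They report only what shows in the picture. A call takes as long as a camera call. They do not tell look-alikes from the thing itself.
- manip.find_in(target, picture): "rect" ([left, top, width, height] in pixels, round what is visible of it).
- manip.silhouettes(target, picture): "pixels" (384x512 bool, what is visible of it) and "rect" ([left, top, width, height] in pixels, round what is visible of it).
The state is a dict: "clock": time; "joints": joint angles; "qd": joint speeds; "effort": joint torques, N m; "eef_pos": TCP position; "eef_rot": TCP orientation; "wrist_force": force on the tool from outside, world axes, zero at the start; "moment": the same for the moment, N m; "finger_gap": finger opening in mm.
Only numpy, scipy, OpenCV 4.12 (cv2) and the standard library are available. Lean on these libraries where they do the work, as an engineer would, in place of code of your own. Each camera call takes 0.05 s, during which the arm holds its last target. There are 200 camera calls.

TASK

Get the mixing kit ready for the next batch: the steel ball is stuck in the neck of the clear bottle, so rock the bottle from side to side until the ball has dropped right down into its body, never tipping the bottle as far as lying flat, and stand it upright in the middle of the square black mat. Nest all the white cups that are there inside one another in the low round dish, largest outermost to smallest innermost, each upright and fully down, and leave the other things on the bench where they are.

Things in the scene. Friction and masses are not known exactly. Their poses are not given: they have to be found in the camera images.
- bottle_mid (a point): Mixing bottle, clear plastic, white base and fixed white cap, closed all round, about 160 g. Origin at its centre, 73 mm above its underside; z up along it, y along its broad side. Body 60 mm (x) by 84 mm (y), 52 mm high, over a 5 mm floor; flat-sided neck 26 mm (x) by 42 mm (y) from 52 to 118 mm above the underside, inside it 20 by 36 mm, with two white lips; cap above.
- bottle_cap (a point): Centre of the bottle's white cap, 59 mm above the bottle's centre; axes as the bottle's. The cap measures 34 mm (x) by 46 mm (y), 28 mm high, good to grip from above across its 46 mm.
- lip_upper (a point): Middle of the upper lip inside the neck: 14 mm long, on the neck's +y wall, its top sloping down 14 degrees towards that wall. The ball starts in this pocket. With the bottle leaned 35 to 45 degrees so that its -y side is down, the ball rolls off it onto the lower lip.
- lip_lower (a point): Middle of the lower lip: the mirror image, on the neck's -y wall, 29 mm lower. With the bottle then leaned 35 to 45 degrees the other way, +y side down, the ball rolls off it and drops into the body.
- ball_center (a point): The loose steel mixing ball inside the bottle, 16 mm across, 17 g; origin at its centre. In the upper pocket its centre is 101 mm above the bottle's underside, on the lower lip about 72 mm, on the bottle's floor 13 mm.
- mat_top (a point): Square black rubber mat, 125 mm by 125 mm, 4 mm thick, fixed to the table: the bottle's place. Origin at the centre of its top face.
- dish_floor (a point): Low round aluminium dish fixed to the table, 96 mm across outside, 90 mm inside, rim 22 mm above the table; origin at the centre of its inner floor, 4 mm above the table; z up.
- cup_a_mid (a point): White plastic mixing cup, a plain open cylinder 70 mm across outside, 40 mm high, wall 2 mm, with a solid foot: its inner floor is 14 mm above its underside. Origin at its centre, 20 mm above its underside; z up. May be absent. In a finished nest each cup stands at least 18 mm proud of the one around it, so it can be held by its top edge from outside.
- cup_b_mid (a point): White plastic mixing cup, a plain open cylinder 58 mm across outside, 46 mm high, wall 2 mm, with a solid foot: its inner floor is 14 mm above its underside. Origin at its centre, 23 mm above its underside; z up. May be absent. In a finished nest each cup stands at least 18 mm proud of the one around it, so it can be held by its top edge from outside.
- cup_c_mid (a point): White plastic mixing cup, a plain open cylinder 46 mm across outside, 52 mm high, wall 2 mm, with a solid foot: its inner floor is 14 mm above its underside. Origin at its centre, 26 mm above its underside; z up. May be absent. In a finished nest each cup stands at least 18 mm proud of the one around it, so it can be held by its top edge from outside.
- cup_d_mid (a point): White plastic mixing cup, a plain open cylinder 34 mm across outside, 58 mm high, wall 2 mm, with a solid foot: its inner floor is 14 mm above its underside. Origin at its centre, 29 mm above its underside; z up. May be absent. In a finished nest each cup stands at least 18 mm proud of the one around it, so it can be held by its top edge from outside.
- board: Small green circuit board, 45 x 30 mm, about 10 mm high, loose; not part of the job. Origin at its underside.
- screwdriver: Screwdriver lying on the table, loose; not part of the job. Origin at its underside.
- reel: Grey reel, 64 mm across, 30 mm high, loose; not part of the job. Origin at its underside.
- power_brick: Black power brick, 60 x 135 x 34 mm, loose; not part of the job. Origin at its underside.
There are look-alikes about, which are no part of the job. Leave any yellow look-alike of the part that bears cup_c_mid alone.

How it is judged:
By the outcome, as a careful person would: the job done as asked, in the order asked, and still so for the second after the job is handed in, with the robot touching nothing.
Of cup_a, cup_b, cup_c, cup_d only 3 to 4 are there at a start; the rules pass over those that are not, and their reading is None.
At some moment in a run one of cup_a, cup_b, cup_c, cup_d may be knocked a few centimetres aside while the robot is not near it.
It also fails if it takes over 210 s, if anything falls off the work surface, if the arm or the gripper's body presses on something with over 40 N, if the wrist force passes 120 N, or if a joint passes its speed limit or range.

## Working session

There is one attempt and no reset: what is moved stays moved. The work goes in short steps, Python scripts to look and compute and a tool call to move; the robot and the scene stay as the last step left them, time stands still between calls to the robot, and variables do not carry over. Pictures are saved under pics/ and viewed, about 12 in all and at most 16, crops included, and the job is handed in when it is done.

Besides the shell and the picture viewer there is one more tool, called after "Emit:" as name(argument=value, ...), one argument or row to a line, values as JSON. send_rows: Moves the arm, as the interface text tells. Its arguments: {"type":"object","properties":{"series":{"type":"array"},"newtons":{"type":"number"}},"required":["series"]}

```bash
mkdir -p pics; python3 - <<'E'
from cell import manip
import cv2,numpy as np
s=manip.read_state();print({k:np.round(v,3).tolist() for k,v in s.items()})
ims=[]
for n in("top","scene"):
    c=manip.camera(n);cv2.imwrite(f"pics/{n}0.png",cv2.resize(c["img"][:,:,::-1],(768,576),interpolation=cv2.INTER_CUBIC))
    print(n,c["vfov"],c["cx"],c["cy"],c["dist"],np.round(c["pose"],3).tolist())
    for t in("bottle_mid","bottle_cap","mat_top","dish_floor","cup_a_mid","cup_d_mid","ball_center"):
        print(t,[(np.round(d["rect"]).tolist(),round(d["conf"],2)) for d in manip.find_in(t,c)])
E
```

```text
{'clock': 0.0, 'joints': [1.168, 0.301, 1.522, 0.0, 1.321, -0.067], 'qd': [0.002, -0.001, 0.001, 0.0, -0.0, -0.001], 'effort': [-0.002, -53.182, -35.273, 0.071, 0.025, -0.0], 'eef_pos': [181.121, 519.062, 212.868], 'eef_rot': [-3.14, -0.0, 2.806], 'wrist_force': [-0.337, -0.485, -0.291], 'moment': [-0.016, 0.004, 0.037], 'finger_gap': 94.16}
top 43.52378894778391 254.04101128785882 184.16476383802674 [-0.1256833  0.         0.         0.         0.       ] [[0.003, -0.998, 0.064, 460.001], [-1.0, -0.004, -0.017, 16.631], [0.018, -0.064, -0.998, 1261.108], [0.0, 0.0, 0.0, 1.0]]
bottle_mid [([169.0, 216.0, 37.0, 20.0], 0.68)]
bottle_cap [([168.0, 217.0, 39.0, 22.0], 0.97)]
mat_top [([210.0, 126.0, 51.0, 54.0], 0.89)]
dish_floor [([148.0, 136.0, 36.0, 39.0], 0.98)]
cup_a_mid [([257.0, 210.0, 30.0, 23.0], 0.95)]
cup_d_mid [([382.0, 169.0, 15.0, 17.0], 0.47)]
ball_center []
scene 57.62949248030566 253.58013146778327 193.02188656104403 [-0.07829664  0.          0.          0.          0.        ] [[-0.112, 0.799, -0.591, 1053.837], [0.994, 0.089, -0.067, 84.288], [-0.001, -0.594, -0.804, 833.08], [0.0, 0.0, 0.0, 1.0]]
bottle_mid [([293.0, 159.0, 29.0, 47.0], 0.55)]
bottle_cap [([222.0, 173.0, 25.0, 31.0], 0.73), ([294.0, 158.0, 31.0, 48.0], 0.61), ([107.0, 156.0, 62.0, 14.0], 0.17)]
mat_top [([232.0, 226.0, 48.0, 47.0], 0.63)]
dish_floor [([169.0, 210.0, 26.0, 30.0], 0.64)]
cup_a_mid [([220.0, 176.0, 24.0, 27.0], 0.9)]
cup_d_mid [([107.0, 201.0, 19.0, 18.0], 0.63), ([348.0, 162.0, 46.0, 21.0], 0.54)]
ball_center [([291.0, 162.0, 35.0, 44.0], 0.32)]
```

View pics/top0.png

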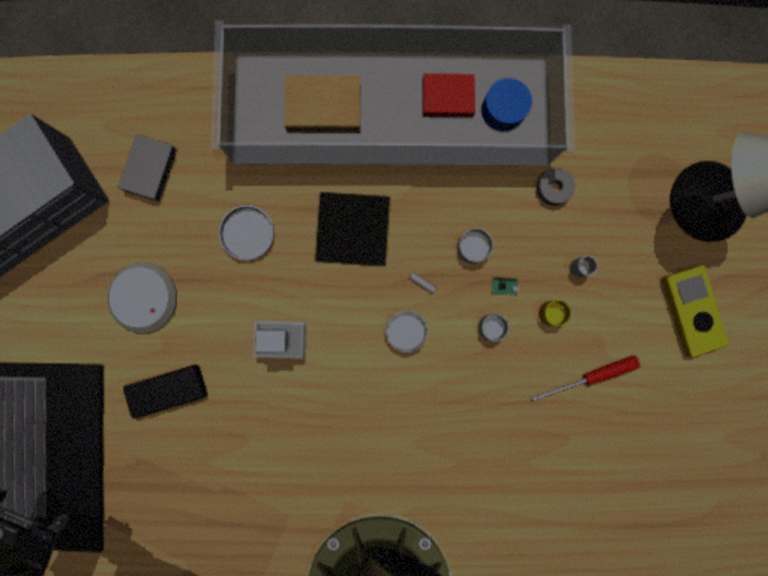

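View pics/scene0.png

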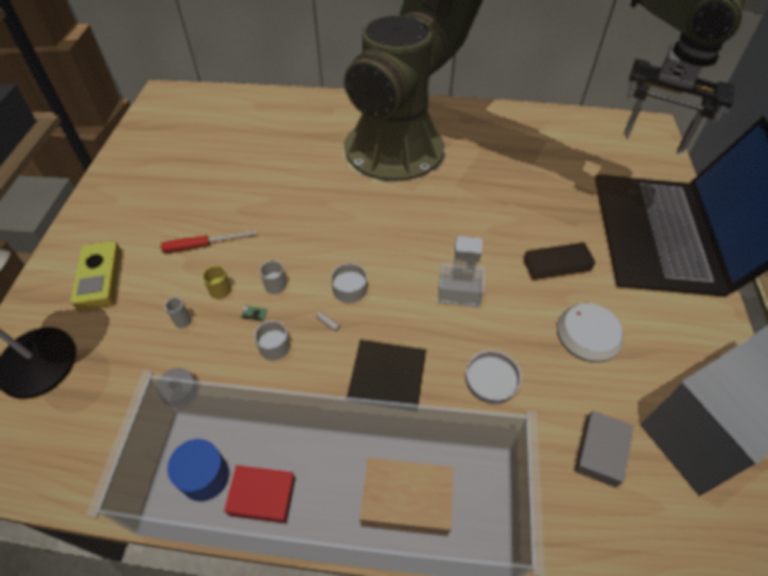

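Top view (768 px scale) shows the dish at (247,233), the mat at (353,229) and the bottle at (278,341). White cups are at (406,332), (476,247), (493,328) and (585,267), so all four are there. The yellow look-alike is at (555,313).

```bash
cat > h.py <<'E'
from cell import manip
import cv2,numpy as np
from scipy.optimize import least_squares
def K(c):
    f=192/np.tan(np.radians(c["vfov"]/2));return np.array([[f,0,c["cx"]],[0,f,c["cy"]],[0,0,1.]])
def proj(c,P):
    T=np.linalg.inv(c["pose"]);return cv2.projectPoints(np.float64(P).reshape(-1,1,3),cv2.Rodrigues(T[:3,:3])[0],T[:3,3],K(c),np.float64(c["dist"]))[0][:,0]
def ray(c,uv,z):
    n=cv2.undistortPoints(np.float64(uv).reshape(-1,1,2),K(c),np.float64(c["dist"]))[:,0]
    d=np.c_[n,np.ones(len(n))]@c["pose"][:3,:3].T;o=c["pose"][:3,3]
    return (o+d*((z-o[2])/d[:,2])[:,None])[:,:2]
t=np.linspace(0,2*np.pi,40)
def hull_c(c,P):
    h=cv2.convexHull(np.float32(proj(c,P)));m=cv2.moments(h);return np.array([m["m10"],m["m01"]])/m["m00"],m["m00"]
def cyl(x,y,R,z0,z1):return np.array([[x+R*np.cos(a),y+R*np.sin(a),z] for a in t for z in(z0,z1)])
def fit(c,mask,R,H,z0=0):
    m=cv2.moments(mask.astype(np.uint8),True);cc=np.array([m["m10"],m["m01"]])/m["m00"]
    s=least_squares(lambda p:hull_c(c,cyl(*p,R,z0,z0+H))[0]-cc,ray(c,cc,z0+H/2)[0])
    return s.x,m["m00"]/hull_c(c,cyl(*s.x,R,z0,z0+H))[1]
CUPS=dict(a=(35,40),b=(29,46),c=(23,52),d=(17,58))
def cups(c,q="a",z0=0):
    """all white-cup candidates: (xy, {cup: area ratio}, mean rgb)"""
    for d in manip.silhouettes(f"cup_{q}_mid",c):
        M=d["pixels"]
        if M.sum()<40: continue
        r={k:(np.round(f[0],1).tolist(),round(float(f[1]),2)) for k,v in CUPS.items() for f in[fit(c,M,*v,z0)]}
        print(q,round(d["conf"],2),np.round(d["rect"]).tolist(),r,c["img"][M].mean(0).round())
E
python3 - <<'E'
from h import *
c=manip.camera("top")
for q in "abcd":cups(c,q)
for n,z in(("mat_top",4),("dish_floor",22)):
    for d in manip.silhouettes(n,c)[:2]:
        M=d["pixels"].astype(np.uint8);ct=max(cv2.findContours(M,0,1)[0],key=cv2.contourArea)[:,0]
        w=ray(c,ct,z);(x,y),s,a=cv2.minAreaRect(np.float32(w));print(n,round(d["conf"],2),x,y,s,a, cv2.minEnclosingCircle(np.float32(w)))
        if n[0]=='d':print(fit(c,M,48,22))
for d in manip.silhouettes("bottle_mid",c)+manip.silhouettes("bottle_cap",c):
    M=d["pixels"].astype(np.uint8);ct=max(cv2.findContours(M,0,1)[0],key=cv2.contourArea)[:,0]
    print("bottle",round(d["conf"],2),d["rect"],M.sum(),[cv2.minAreaRect(np.float32(ray(c,ct,z))) for z in(52,146)])
im=c["img"];a=cv2.resize(im[205:255,155:215],(600,500),interpolation=cv2.INTER_CUBIC);cv2.imwrite("pics/b1.png",cv2.convertScaleAbs(a[:,:,::-1],alpha=1.4))
E
```

```text
a 0.67 [256.0, 209.0, 29.0, 24.0] {'a': ([444.9, -49.0], 0.98), 'b': ([445.1, -48.8], 1.4), 'c': ([445.2, -48.5], 2.17), 'd': ([445.0, -48.5], 3.82)} [110. 111. 116.]
b 0.69 [305.0, 152.0, 27.0, 24.0] {'a': ([592.0, -164.6], 0.71), 'b': ([591.7, -164.2], 0.98), 'c': ([591.4, -164.1], 1.46), 'd': ([591.1, -163.3], 2.4)} [96. 96. 98.]
c 0.8 [315.0, 210.0, 26.0, 15.0] {'a': ([452.5, -196.0], 0.46), 'b': ([452.4, -196.2], 0.64), 'c': ([452.5, -195.0], 0.95), 'd': ([452.5, -194.5], 1.57)} [91. 90. 91.]
c 0.52 [359.0, 202.0, 22.0, 15.0] {'a': ([477.3, -306.7], 0.44), 'b': ([477.3, -305.8], 0.6), 'c': ([477.2, -305.1], 0.88), 'd': ([477.2, -304.3], 1.4)} [86. 81. 17.]
d 0.6 [380.0, 171.0, 17.0, 14.0] {'a': ([558.0, -356.8], 0.34), 'b': ([557.7, -355.8], 0.45), 'c': ([557.4, -354.9], 0.65), 'd': ([557.2, -354.0], 1.02)} [65. 62. 59.]
mat_top 0.81 622.5084838867188 46.27161407470703 (127.3460922241211, 127.97383117675781) 86.23343658447266 ((624.0570068359375, 45.21428298950195), 85.27950286865234)
dish_floor 0.55 615.4821166992188 229.32708740234375 (96.94152069091797, 94.1053695678711) 0.8625448346138 ((615.3641357421875, 229.29776000976562), 49.7254524230957)
(array([616.28287556, 231.26051683]), 0.999719572487376)
bottle 0.56 [165.8, 214.3, 39.7, 22.9] 767 [((431.29400634765625, 167.27572631835938), (55.14227294921875, 87.92703247070312), 0.3301394581794739), ((433.5258483886719, 155.56414794921875), (50.85531997680664, 81.09129333496094), 0.3301447033882141)]
```

View pics/b1.png

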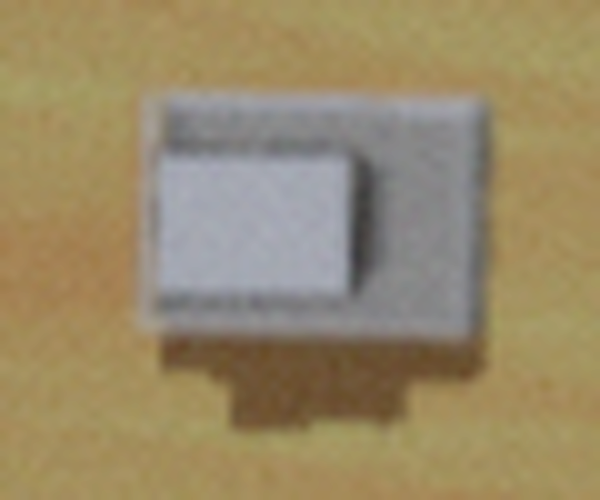

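Crop: cap top spans u 170.8–190.2, v 220.5–234.7, with the bottle's broad side along world y (yaw about 0 or π).

```bash
python3 - <<'E'
from h import *
c=manip.camera("top")
print(ray(c,[(170.8,220.5),(190.2,234.7),(180.5,227.6)],146))
for x,y in((431,162),(431,165),(434,165)):
    print(x,y,proj(c,[[x+a*30,y+b*42,z] for z in (0,57) for a in(-1,1) for b in(-1,1)]).round(1).tolist(), proj(c,[[x+a*17,y+b*23,146] for a in(-1,1) for b in(-1,1)]).round(1).tolist())
s=manip.camera("scene");im=s["img"][150:215,280:340];cv2.imwrite("pics/s1.png",cv2.convertScaleAbs(cv2.resize(im,(554,600),interpolation=cv2.INTER_CUBIC)[:,:,::-1],alpha=1.4))
E
```

```text
[[446.02904638 189.81165564]
 [413.51300495 144.47015092]
 [429.76238988 167.10400935]]
431 162 [[205.9, 237.3], [173.9, 237.1], [206.1, 214.3], [174.1, 214.1], [204.0, 238.3], [170.5, 238.1], [204.2, 214.2], [170.7, 214.1]] [[192.6, 234.5], [172.7, 234.4], [192.7, 219.8], [172.9, 219.7]]
431 165 [[204.8, 237.2], [172.7, 237.0], [205.0, 214.3], [173.0, 214.1], [202.8, 238.3], [169.3, 238.1], [203.0, 214.2], [169.5, 214.1]] [[191.3, 234.5], [171.4, 234.4], [191.4, 219.8], [171.6, 219.7]]
434 165 [[204.8, 236.1], [172.7, 235.9], [205.0, 213.1], [173.0, 212.9], [202.9, 237.1], [169.3, 236.9], [203.0, 213.0], [169.5, 212.9]] [[191.3, 233.2], [171.5, 233.1], [191.4, 218.5], [171.6, 218.4]]
```

View pics/s1.png

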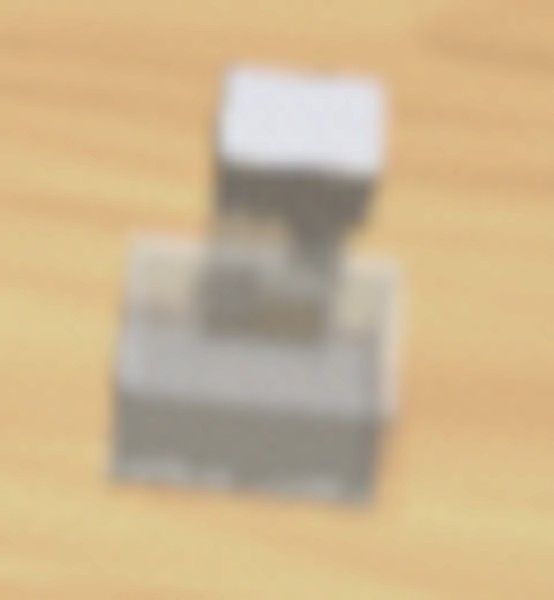

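Emit:
send_rows(
  series=[
    [[0.65,0,0,0,8.5],[0.65,0,0,0,17],[0.65,0,0,0,25.5],[0.65,0,0,0,34],[0.65,0,0,0,42.5],[0.65,0,0,0,51],[0.65,0,0,0,59.5],[0.65,0,0,0,68],[0.65,0,0,0,70.8],[0.65,0,0,0,70.8]],
  ],
)

```text
clock: 2.35
eef_pos: [181.2, 519.3, 213.4]
eef_rot: [3.142, 0.0, 1.569]
wrist_force: [0.6, -0.1, -0.3]
finger_gap: 60.8
```

The upper lip shows on the right (world +y) and the lower on the left, so bottle +y is world +y. The cap centre is at about (430,166).

Emit:
send_rows(
  series=[
    [[0.65,-36,25,-30,0],[0.65,-76,54,-30,0],[0.65,-116,82,-30,0],[0.65,-156,110,-30,0],[0.65,-196,139,-30,0],[0.65,-236,167,-30,0],[0.65,-276,195,-30,0],[0.65,-316,224,-30,0],[0.65,-353,249,-30,0],[0.65,-353,249,-30,0]],
  ],
)

```text
clock: 3.35
eef_pos: [432.0, 162.5, 243.4]
eef_rot: [3.141, 0.001, 1.567]
wrist_force: [-0.4, 0.4, -0.2]
finger_gap: 61.0
```

```bash
python3 - <<'E'
from h import *
s=manip.read_state();print(s["eef_pos"],s["eef_rot"],s["finger_gap"])
t=manip.camera("top");c=manip.camera("scene")
cv2.imwrite("pics/a1.png",cv2.convertScaleAbs(np.hstack([cv2.resize(t["img"][160:280,130:250],(400,400)),cv2.resize(c["img"][100:220,250:370],(400,400))])[:,:,::-1],alpha=1.4))
E
```

```text
[431.95858436 162.51865146 243.35840537] [3.14133396e+00 5.91956245e-04 1.56728928e+00] 61.03474389486488
```

View pics/a1.png

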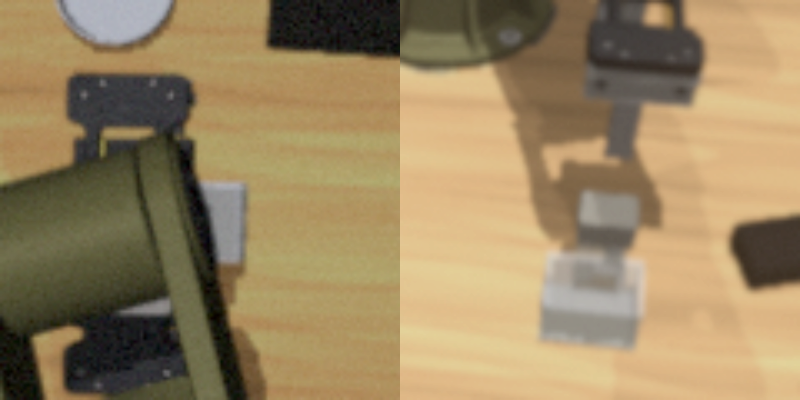

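The gripper is over the bottle, jaws along world x. Descend and grip.

Emit:
send_rows(
  series=[
    [[0.65,4,-2,40,0],[0.65,4,-2,80,0],[0.65,4,-2,119,0],[0.65,4,-2,119,0],[0.3,4,-2,119,0],[0.3,4,-2,119,0],[0.3,4,-2,119,0],[0.3,4,-2,119,0]],
  ],
  newtons=20,
)

```text
clock: 4.25
eef_pos: [428.6, 170.3, 125.7]
eef_rot: [3.139, -0.001, 1.57]
wrist_force: [0.4, -1.9, 4.3]
finger_gap: 34.2
```

Emit:
send_rows(
  series=[
    [[0.2,0,0,0,0],[0.2,0,0,0,0],[0.2,0,0,0,0],[0.2,0,0,0,0]],
  ],
)

```text
clock: 4.65
eef_pos: [428.8, 170.3, 125.6]
eef_rot: [3.139, -0.001, 1.57]
wrist_force: [0.9, 0.3, 6.5]
finger_gap: 34.2
```

Emit:
send_rows(
  series=[
    [[0.2,0,0,-20,0],[0.2,0,0,-40,0],[0.2,-20,32,-40,0],[0.2,-45,72,-40,0],[0.2,-70,112,-40,0],[0.2,-95,152,-40,0],[0.2,-115,184,-40,0],[0.2,-121,194,-40,0],[0.2,-121,194,-40,0],[0.2,-121,194,-40,0]],
  ],
)

```text
clock: 5.65
eef_pos: [621.3, 49.2, 164.1]
eef_rot: [-3.141, -0.0, 1.57]
wrist_force: [-0.5, 0.7, -1.6]
finger_gap: 33.9
```

```bash
python3 - <<'E'
from h import *
s=manip.read_state();print(s["eef_pos"],s["eef_rot"],s["finger_gap"],s["wrist_force"])
t=manip.camera("top");c=manip.camera("scene")
cv2.imwrite("pics/a2.png",cv2.convertScaleAbs(np.hstack([cv2.resize(t["img"][90:210,170:290],(400,400)),cv2.resize(c["img"][130:290,190:350],(400,400))])[:,:,::-1],alpha=1.4))
E
```

```text
[621.28853414  49.22422595 164.1204392 ] [-3.14058422e+00 -1.25803325e-04  1.56999397e+00] 33.87551050013214 [-0.53798191  0.71299203 -1.62430777]
```

View pics/a2.png

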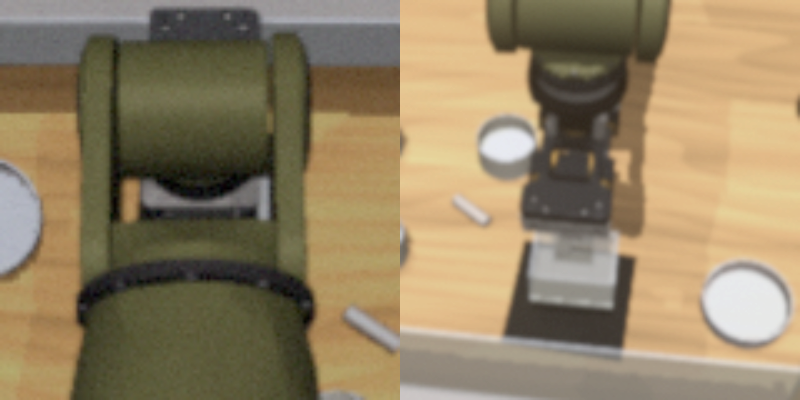

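Bottle held upright over the mat. Set it down with a light grip, then lean towards world −y on its edge.

Emit:
send_rows(
  series=[
    [[0.2,0,0,15,0],[0.2,0,0,30,0],[0.2,0,0,36,0],[0.2,0,0,36,0],[0.2,0,0,36,0]],
  ],
)

```text
clock: 6.25
eef_pos: [621.6, 49.2, 127.7]
eef_rot: [-3.141, -0.0, 1.57]
wrist_force: [0.0, 0.7, -1.2]
finger_gap: 33.7
```

Emit:
send_rows(
  series=[
    [[0.2,0,0,0,0],[0.2,-12,0,-3.2,0],[0.2,-24,0,-5.5,0],[0.2,-36,0,-6.7,0],[0.2,-49,0,-7,0],[0.2,-49,0,-7,0],[0.2,-49,0,-7,0]],
  ],
  newtons=6,
)

```text
clock: 6.95
eef_pos: [621.8, -0.4, 135.4]
eef_rot: [-3.141, -0.0, 1.569]
wrist_force: [-0.1, 0.6, -1.9]
finger_gap: 33.9
```

```bash
python3 - <<'E'
from h import *
s=manip.read_state();print(s["eef_pos"],s["eef_rot"],s["finger_gap"],s["wrist_force"])
c=manip.camera("scene")
cv2.imwrite("pics/a3.png",cv2.convertScaleAbs(cv2.resize(c["img"][170:290,190:310],(500,500))[:,:,::-1],alpha=1.4))
E
```

```text
[ 6.21833242e+02 -4.31298432e-01  1.35367122e+02] [-3.14146485e+00 -1.08422945e-04  1.56926774e+00] 33.89298476550846 [-0.1494534   0.60746668 -1.86324619]
```

View pics/a3.png

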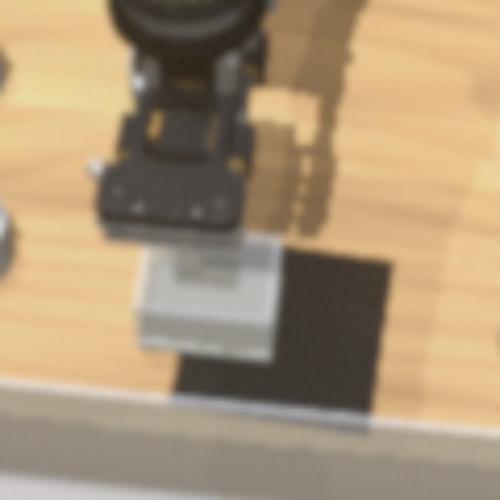

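It translated without tilting, because the underside wasn't touching: the force still showed the bottle's weight. Go back, press down until there is contact, then rock.

Emit:
send_rows(
  series=[
    [[0.2,20,0,0,0],[0.2,49,0,0,0],[0.2,49,0,0,0],[0.2,49,0,4,0],[0.2,49,0,8,0],[0.2,49,0,8,0],[0.2,49,0,9,0],[0.2,49,0,9,0]],
  ],
  newtons=12,
)

```text
clock: 7.8
eef_pos: [622.0, 48.6, 127.0]
eef_rot: [3.141, -0.0, 1.57]
wrist_force: [-2.8, 0.9, 5.3]
finger_gap: 34.1
```

Emit:
send_rows(
  series=[
    [[0.2,0,0,1,0],[0.2,0,0,1,0]],
  ],
)

```text
clock: 8.0
eef_pos: [622.2, 48.7, 127.0]
eef_rot: [3.14, -0.0, 1.57]
wrist_force: [-4.7, 1.5, 12.1]
finger_gap: 34.0
```

Emit:
send_rows(
  series=[
    [[0.2,0,0,1,0],[0.2,0,0,1,0]],
  ],
)

```text
clock: 8.2
eef_pos: [622.4, 48.6, 126.4]
eef_rot: [3.139, -0.0, 1.57]
wrist_force: [-5.6, 1.8, 15.9]
finger_gap: 34.0
```

Emit:
send_rows(
  series=[
    [[0.2,0,0,1,0],[0.2,0,0,1,0]],
  ],
)

```text
clock: 8.4
eef_pos: [622.4, 48.5, 125.6]
eef_rot: [3.139, -0.0, 1.57]
wrist_force: [-6.3, 1.4, 17.1]
finger_gap: 34.1
```

Emit:
send_rows(
  series=[
    [[0.2,-8,0,-2.5,0],[0.2,-16,0,-4.8,0],[0.2,-24,0,-6.4,0],[0.2,-36,0,-7.6,0],[0.2,-48,0,-8,0],[0.2,-48,0,-8,0]],
  ],
)

```text
clock: 9.0
eef_pos: [621.8, -0.9, 131.3]
eef_rot: [-3.141, 0.0, 1.568]
wrist_force: [-0.4, -0.2, -2.2]
finger_gap: 33.8
```

```bash
python3 - <<'E'
from h import *
s=manip.read_state();print(s["eef_pos"],s["eef_rot"],s["finger_gap"],s["wrist_force"])
c=manip.camera("scene")
cv2.imwrite("pics/a4.png",cv2.convertScaleAbs(cv2.resize(c["img"][170:290,190:310],(500,500))[:,:,::-1],alpha=1.4))
E
```

```text
[621.8227982   -0.90332686 131.25124809] [-3.14131982e+00  2.69975234e-04  1.56827716e+00] 33.78951746038009 [-0.43595498 -0.2360938  -2.15518983]
```

View pics/a4.png

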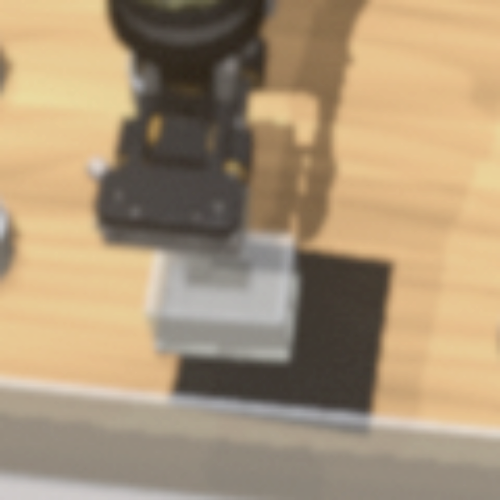

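It lifted again because the pads resist the turn (about 4° of tilt). I'll set it down and regrip high on the cap, lightly and offset towards the pivot edge, which gives less torsion and a shorter lever.

Emit:
send_rows(
  series=[
    [[0.2,25,0,0,0],[0.2,48,0,0,0],[0.2,48,0,5,0],[0.2,48,0,8,0],[0.2,48,0,8,0],[0.55,48,0,8,0],[0.55,48,0,8,0],[0.55,48,0,8,0]],
  ],
  newtons=5,
)

```text
clock: 9.85
eef_pos: [621.9, 48.6, 123.3]
eef_rot: [-3.141, 0.0, 1.57]
wrist_force: [0.1, -0.4, -0.2]
finger_gap: 50.7
```

Emit:
send_rows(
  series=[
    [[0.55,0,0,-23,0],[0.55,-17,0,-23,0],[0.55,-17,0,-23,0],[0.2,-17,0,-23,0],[0.2,-17,0,-23,0],[0.2,-17,0,-23,0],[0.2,-17,0,-23,0]],
  ],
)

```text
clock: 10.55
eef_pos: [621.7, 32.2, 145.9]
eef_rot: [-3.141, -0.0, 1.57]
wrist_force: [0.4, -0.2, -2.1]
finger_gap: 33.9
```

```bash
python3 - <<'E'
from h import *
s=manip.read_state();print(s["eef_pos"],s["eef_rot"],s["finger_gap"],s["wrist_force"])
c=manip.camera("scene")
cv2.imwrite("pics/a5.png",cv2.convertScaleAbs(cv2.resize(c["img"][170:290,190:310],(500,500))[:,:,::-1],alpha=1.4))
E
```

```text
[621.70756721  32.21993759 145.94180804] [-3.14079558e+00 -2.24892650e-05  1.57042443e+00] 33.901695536566336 [ 0.37179711 -0.18209084 -2.06178976]
```

View pics/a5.png

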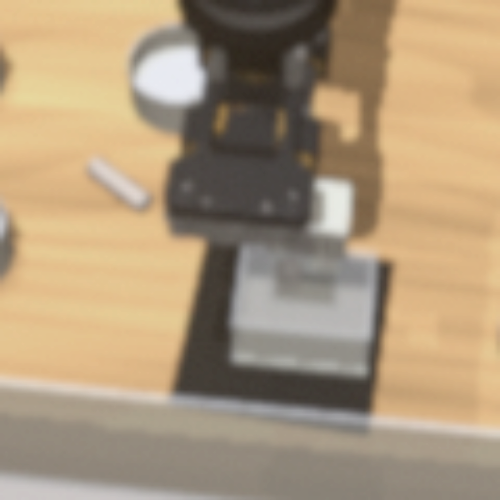

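Emit:
send_rows(
  series=[
    [[0.2,-6,0,0.5,0],[0.2,-12.5,0,-0.2,0],[0.2,-19,0,-0.8,0],[0.2,-25,0,-1,0],[0.2,-31,0,-0.8,0],[0.2,-37.5,0,-0.5,0],[0.2,-44,0,0,0],[0.2,-50,0,1,0]],
  ],
)

```text
clock: 11.4
eef_pos: [622.0, -18.6, 145.5]
eef_rot: [3.141, -0.0, 1.57]
wrist_force: [-0.1, 0.8, 5.0]
finger_gap: 33.6
```

Emit:
send_rows(
  series=[
    [[0.2,-8,0,1.2,0],[0.2,-16,0,3,0],[0.2,-24,0,5.5,0],[0.2,-32,0,8.5,0],[0.2,-40,0,12,0],[0.2,-48,0,16,0],[0.2,-50,0,17,0],[0.2,-50,0,17,0]],
  ],
)

```text
clock: 12.2
eef_pos: [622.3, -69.1, 129.4]
eef_rot: [3.14, 0.001, 1.569]
wrist_force: [-0.2, -1.1, 6.2]
finger_gap: 34.0
```

```bash
python3 - <<'E'
from h import *
s=manip.read_state();print(s["eef_pos"],s["eef_rot"],s["finger_gap"],s["wrist_force"])
c=manip.camera("scene")
cv2.imwrite("pics/a6.png",cv2.convertScaleAbs(cv2.resize(c["img"][170:290,190:310],(500,500))[:,:,::-1],alpha=1.4))
E
```

```text
[622.31109349 -69.10193102 129.35908925] [3.13966499e+00 6.36728659e-04 1.56945248e+00] 33.98166378081439 [-0.20112075 -1.07860784  6.20090885]
```

View pics/a6.png

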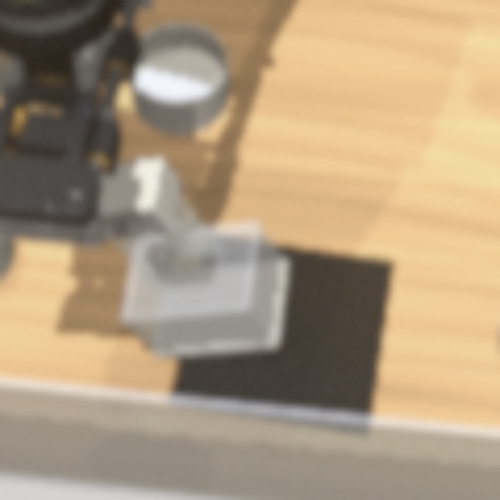

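It leans about 30–35° now. Go a little further and fit the tilt numerically.

Emit:
send_rows(
  series=[
    [[0.2,-4,0,2.5,0],[0.2,-8,0,5,0],[0.2,-9,0,6,0],[0.2,-9,0,6,0],[0.2,-9,0,6,0]],
  ],
)

```text
clock: 12.75
eef_pos: [622.4, -77.9, 123.5]
eef_rot: [3.139, 0.001, 1.57]
wrist_force: [-0.2, -1.8, 5.7]
finger_gap: 33.7
```

```bash
cat >> h.py <<'E'
def bottle_mask(c,x,y,yaw,th,zs,boxes=None):
    """bottle resting on a lower edge at zs, leaning th (+: +y side down); x,y = underside centre"""
    from scipy.spatial.transform import Rotation as Ro
    R=(Ro.from_euler('z',yaw)*Ro.from_euler('x',-th)).as_matrix();M=np.zeros((384,512),np.uint8)
    lift=42*abs(np.sin(th))
    for a,b,z0,z1 in boxes or((30,42,0,57),(13,21,57,118),(17,23,118,146)):
        P=np.array([[i*a,j*b,z] for i in(-1,1) for j in(-1,1) for z in(z0,z1)])@R.T+[x,y,zs+lift]
        cv2.fillConvexPoly(M,cv2.convexHull(np.int32(proj(c,P)*8)),1,shift=3)
    return M>0
def bottle_fit(c,p0,zs=4,tilt=True):
    from scipy.optimize import minimize
    ds=manip.silhouettes("bottle_mid",c);print("conf",[(round(d["conf"],2),np.round(d["rect"]).tolist()) for d in ds])
    m=ds[0]["pixels"]
    def f(p):
        b=bottle_mask(c,p[0]*10,p[1]*10,p[2]/10,p[3]/10 if tilt else 0,zs);return -(b&m).sum()/(b|m).sum()
    best=min((minimize(f,[p0[0]/10,p0[1]/10,0,t0*10],method="Nelder-Mead",options=dict(initial_simplex=np.array([[p0[0]/10,p0[1]/10,0,t0*10]]+[[p0[0]/10+(i==0)*1.2,p0[1]/10+(i==1)*1.2,(i==2)*.5,t0*10+(i==3)*1.5] for i in range(4)]))) for t0 in p0[2]),key=lambda r:r.fun)
    p=best.x;print("x %.1f y %.1f yaw %.1f tilt %.1f iou %.2f"%(p[0]*10,p[1]*10,np.degrees(p[2]/10),np.degrees(p[3]/10),-best.fun));return p
E
python3 - <<'E'
from h import *
s=manip.read_state();print(s["eef_pos"],s["finger_gap"],s["wrist_force"])
c=manip.camera("scene")
bottle_fit(c,(622,10,np.radians([-30,-40,-50])))
print([(d["conf"],d["rect"]) for d in manip.find_in("ball_center",c)])
cv2.imwrite("pics/a7.png",cv2.convertScaleAbs(cv2.resize(c["img"][180:270,200:290],(600,600),interpolation=cv2.INTER_CUBIC)[:,:,::-1],alpha=1.4))
E
```

```text
[622.3767608  -77.8575693  123.53302135] 33.670907067599245 [-0.18623975 -1.78791018  5.65027429]
conf [(0.6, [210.0, 210.0, 49.0, 48.0])]
x 622.6 y 5.0 yaw 3.9 tilt -22.1 iou 0.92
[]
```

View pics/a7.png

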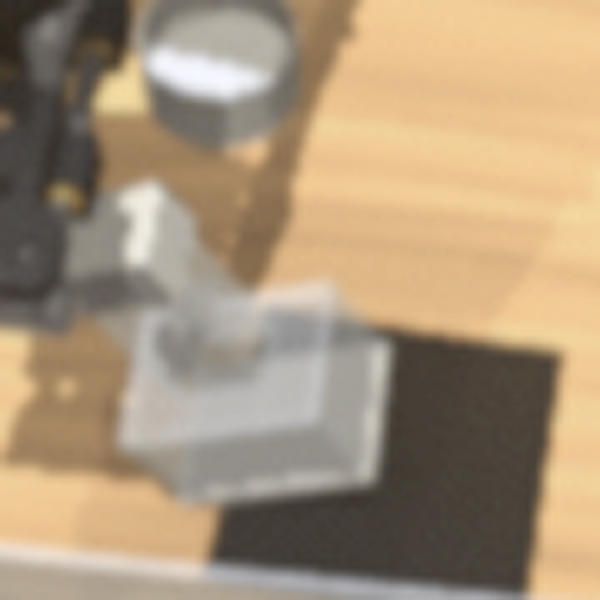

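```bash
python3 - <<'E'
from h import *
from scipy.optimize import least_squares
from scipy.spatial.transform import Rotation as Ro
c=manip.camera("scene")
uv=np.array([(180,505),(375,485),(390,338),(120,447),(320,425),(333,283)])/6.667+[200,180]
print(ray(c,uv[:1],4))
L=np.array([(30,-42,0),(30,42,0),(-30,42,0),(30,-42,57),(30,42,57),(-30,42,57)])
def f(p):
    R=(Ro.from_euler('z',p[2])*Ro.from_euler('x',p[3])).as_matrix()
    return (proj(c,L@R.T+[p[0],p[1],p[4]])-uv).ravel()
for z in (0,1):
    s=least_squares(f,[622,0,0,.5,30]);
print(s.x,np.degrees(s.x[2:4]),s.fun.round(1), "low edge z",s.x[4]-42*np.sin(s.x[3]))
E
```

```text
[[655.20798536 -30.91038276]]
[6.16692640e+02 5.40665660e+00 4.74529401e-02 3.82195075e-01
 2.14627488e+00] [ 2.7188532  21.89816477] [ 0.4  0.6  0.4  0.  -0.6  1.9 -0.2 -0.4  0.1 -1.3 -0.1 -0.7] low edge z -13.517963768105853
```

```bash
python3 - <<'E'
from h import *
c=manip.camera("scene");m=manip.silhouettes("bottle_mid",c)[0]["pixels"]
uv=np.array([(180,505),(375,485),(390,338),(120,447),(320,425),(333,283)])/6.667+[200,180];print(uv.round(1).tolist())
from scipy.spatial.transform import Rotation as Ro
L=np.array([(30,-42,0),(30,42,0),(-30,42,0),(30,-42,57),(30,42,57),(-30,42,57),(17,23,146),(-17,23,146),(17,23,118),(17,-23,118)])
for th in(20,25,30,35,40):
    best=max((( (b:=bottle_mask(c,x,y,.06,-np.radians(th),4))&m).sum()/(b|m).sum(),x,y) for x in range(612,634,3) for y in range(-8,16,2))
    R=(Ro.from_euler('z',.06)*Ro.from_euler('x',np.radians(th))).as_matrix()
    print(th,best,proj(c,L@R.T+[best[1],best[2],4+42*np.sin(np.radians(th))]).round(1).tolist())
g=c["img"][195:260,205:265];v=cv2.resize(c["img"][200:262,205:267],(744,744),interpolation=cv2.INTER_CUBIC)[:600]
E
```

```text
[[227.0, 255.7], [256.2, 252.7], [258.5, 230.7], [218.0, 247.0], [248.0, 243.7], [249.9, 222.4]]
20 (np.float64(0.862590799031477), 624, 6) [[226.7, 256.1], [256.9, 252.5], [258.0, 232.0], [217.5, 246.1], [249.0, 242.1], [250.4, 220.9], [227.7, 219.6], [229.1, 207.2], [232.5, 225.8], [214.6, 228.4]]
25 (np.float64(0.8523809523809524), 624, 8) [[228.0, 256.2], [257.2, 251.4], [258.2, 230.8], [217.1, 246.5], [247.3, 241.0], [248.8, 219.9], [223.0, 219.3], [224.5, 206.9], [228.9, 225.4], [211.8, 228.9]]
30 (np.float64(0.8202182653647329), 624, 12) [[230.1, 256.4], [258.1, 250.3], [259.1, 229.6], [217.7, 247.0], [246.4, 240.2], [248.0, 219.0], [219.4, 219.5], [221.0, 207.1], [226.2, 225.3], [210.2, 229.6]]
35 (np.float64(0.7613823368074603), 621, 14) [[231.8, 255.5], [258.3, 248.1], [259.3, 227.5], [217.9, 246.5], [244.8, 238.4], [246.4, 217.2], [215.4, 218.7], [217.1, 206.4], [223.1, 224.3], [208.3, 229.3]]
40 (np.float64(0.7065677966101694), 621, 14) [[232.7, 255.5], [257.4, 247.0], [258.5, 226.3], [217.3, 247.0], [242.2, 237.7], [243.9, 216.5], [210.6, 219.2], [212.4, 206.9], [219.2, 224.5], [205.6, 230.2]]
```

```bash
sed -i 's/(30,42,0,57),(13,21,57,118)/(30,42,0,52),(13,21,52,118)/' h.py; python3 - <<'E'
from h import *
c=manip.camera("scene");m=manip.silhouettes("bottle_mid",c)[0]["pixels"]
for th in(15,20,25,30,35,40):
    best=max((( (b:=bottle_mask(c,x,y,.06,-np.radians(th),4))&m).sum()/(b|m).sum(),x,y) for x in range(606,634,3) for y in range(-8,18,2));print(th,best)
im=cv2.resize(c["img"][195:265,195:265],(560,560),interpolation=cv2.INTER_CUBIC).copy()
for th,x,y,col in((20,624,6,(255,0,0)),(33,621,13,(0,0,255))):
    b=np.zeros_like(m)
    for bx in((30,42,0,52),(13,21,52,118),(17,23,118,146)):
        k=bottle_mask(c,x,y,.06,-np.radians(th),4,[bx]).astype(np.uint8)
        for ct in cv2.findContours(k,0,2)[0]: cv2.polylines(im,[np.int32((ct-195+.5)*8)],True,col,1)
for ct in cv2.findContours(m.astype(np.uint8),0,2)[0]: cv2.polylines(im,[np.int32((ct-195+.5)*8)],True,(0,255,0),1)
cv2.imwrite("pics/a8.png",im[:,:,::-1])
E
```

```text
15 (np.float64(0.8314814814814815), 624, 0)
20 (np.float64(0.8554735547355473), 624, 4)
25 (np.float64(0.8420096852300242), 624, 8)
30 (np.float64(0.8125734430082256), 621, 10)
35 (np.float64(0.7567415730337078), 621, 16)
40 (np.float64(0.7016216216216217), 621, 16)
```

View pics/a8.png

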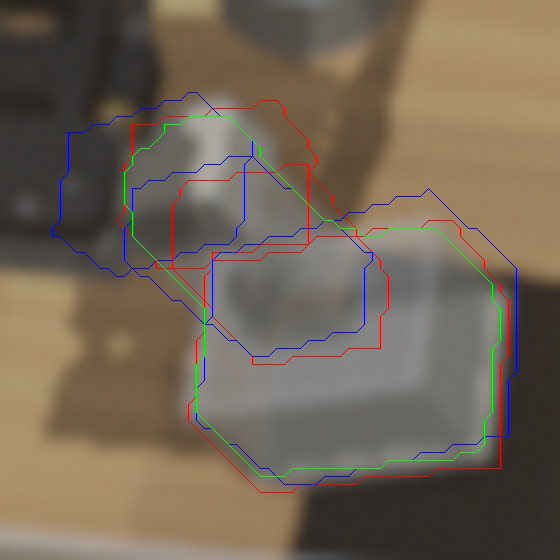

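The truth lies between the two models, at a lean of about 30–33°. Increase it by about 8°.

Emit:
send_rows(
  series=[
    [[0.2,-6,0,3,0],[0.2,-12,0,6,0],[0.2,-18,0,9.5,0],[0.2,-18,0,9.5,0],[0.2,-18,0,9.5,0],[0.2,-18,0,9.5,0],[0.2,-18,0,9.5,0]],
  ],
)

```text
clock: 13.85
eef_pos: [622.3, -95.9, 113.9]
eef_rot: [3.14, 0.001, 1.57]
wrist_force: [-0.0, -2.2, 5.2]
finger_gap: 34.1
```

```bash
cat >> h.py <<'E'
def tilt_scan(c,ths,cut,side,yaw=.05,zs=4,ys=range(-20,120,2),xs=range(612,636,3)):
    m=manip.silhouettes("bottle_mid",c)[0];print(m["conf"],m["rect"]);m=m["pixels"];k=np.ones_like(m)
    if side<0:k[:,:cut]=0
    else:k[:,cut:]=0
    for th in ths:
        B=[((b&m&k).sum()/((b|m)&k).sum(),x,y) for x in xs for y in ys for b in[bottle_mask(c,x,y,yaw,np.radians(th),zs)]];print(th,max(B))
E
python3 - <<'E'
from h import *
s=manip.read_state();print(s["eef_pos"],s["finger_gap"],s["wrist_force"])
c=manip.camera("scene");cv2.imwrite("pics/a9raw.png",c["img"][:,:,::-1])
m=manip.silhouettes("bottle_mid",c)[0];cut=int(m["rect"][0])+4
tilt_scan(c,(-20,-25,-30,-35,-40,-45),cut,-1,ys=range(-16,30,2))
print([(d["conf"],d["rect"]) for d in manip.find_in("bottle_cap",c)],[(d["conf"],d["rect"]) for d in manip.find_in("ball_center",c)])
E
```

```text
[622.292881   -95.85468506 113.86596329] 34.13305606742305 [-0.04538691 -2.19597845  5.24594885]
0.72 [201.7, 206.2, 55.7, 51.5]
-20 (np.float64(0.8438242280285035), 621, -4)
-25 (np.float64(0.8891580860084797), 624, -2)
-30 (np.float64(0.9134734239802225), 624, 0)
-35 (np.float64(0.9175960346964065), 624, 4)
-40 (np.float64(0.8857319332921556), 624, 6)
-45 (np.float64(0.8425869432580841), 621, 8)
[(0.94, [204.9, 207.5, 52.4, 46.9]), (0.3, [221.5, 174.6, 25.8, 26.5])] []
```

Emit:
send_rows(
  series=[
    [[0.2,-4,0,3,0],[0.2,-8,0,6,0],[0.2,-8,0,6,0],[0.2,-8,0,6,0],[0.2,-8,0,6,0],[0.2,-8,0,6,0],[0.2,-8,0,6,0]],
  ],
)

```text
clock: 14.8
eef_pos: [622.2, -103.8, 107.8]
eef_rot: [3.14, 0.001, 1.57]
wrist_force: [-0.4, -2.5, 5.5]
finger_gap: 33.9
```

```bash
python3 - <<'E'
from h import *
s=manip.read_state();print(s["eef_pos"],s["finger_gap"],s["wrist_force"])
c=manip.camera("scene");raw=cv2.imread("pics/a9raw.png")
m=manip.silhouettes("bottle_mid",c)[0];cut=int(m["rect"][0])+4
tilt_scan(c,(-30,-35,-40,-45),cut,-1,ys=range(-20,24,2))
def z(i):return cv2.convertScaleAbs(cv2.resize(i[195:265,190:260],(400,400),interpolation=cv2.INTER_CUBIC),alpha=1.5)
cv2.imwrite("pics/a9.png",np.hstack([z(raw),z(c["img"][:,:,::-1])]))
E
```

```text
[ 622.24841968 -103.77317798  107.77378486] 33.895104126285574 [-0.39349493 -2.49296807  5.51167486]
0.68 [198.4, 208.5, 58.3, 47.2]
-30 (np.float64(0.9143712574850299), 624, -4)
-35 (np.float64(0.9420731707317073), 624, 0)
-40 (np.float64(0.9275184275184275), 624, 2)
-45 (np.float64(0.8793517406962785), 621, 6)
```

View pics/a9.png

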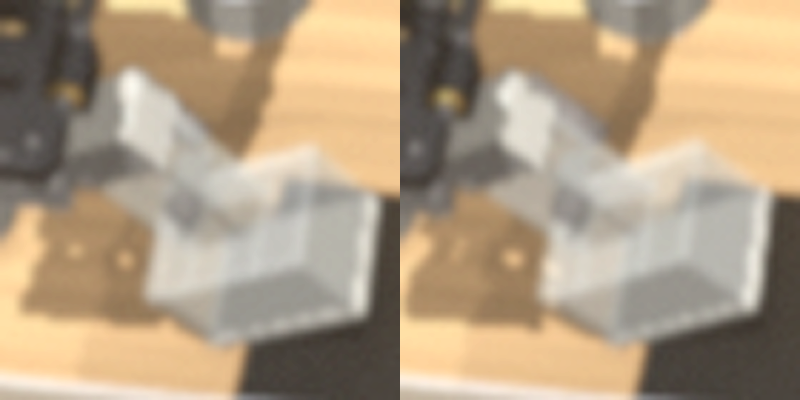

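The lean is about 37–40° and a dark spot, likely the ball, shows low in the neck. Hold briefly at a touch more, then bring the bottle upright.

Emit:
send_rows(
  series=[
    [[0.2,-3,0,2.5,0],[0.2,-3,0,2.5,0],[0.2,-3,0,2.5,0],[0.2,-3,0,2.5,0],[0.2,-3,0,2.5,0]],
  ],
  newtons=9,
)

```text
clock: 15.45
eef_pos: [622.4, -106.9, 105.6]
eef_rot: [3.139, 0.001, 1.57]
wrist_force: [-0.1, -3.7, 7.5]
finger_gap: 33.4
```

Emit:
send_rows(
  series=[
    [[0.2,8,0,-4,0],[0.2,16,0,-8,0],[0.2,24,0,-11.5,0],[0.2,32,0,-14.5,0],[0.2,40,0,-17,0],[0.2,48,0,-19.5,0],[0.2,56,0,-21,0],[0.2,64,0,-22,0],[0.2,72,0,-22.5,0],[0.2,80,0,-22.5,0]],
  ],
)

```text
clock: 16.45
eef_pos: [622.0, -25.4, 127.5]
eef_rot: [3.141, 0.0, 1.57]
wrist_force: [-1.7, 0.4, 5.3]
finger_gap: 34.3
```

Emit:
send_rows(
  series=[
    [[0.2,8,0,0.3,0],[0.2,14,0,1,0],[0.2,14,0,3,0],[0.2,14,0,4,0]],
  ],
)

```text
clock: 16.85
eef_pos: [622.4, -11.2, 124.4]
eef_rot: [3.14, -0.0, 1.571]
wrist_force: [-3.5, 1.9, 13.6]
finger_gap: 33.6
```

```bash
python3 - <<'E'
from h import *
s=manip.read_state();print(s["eef_pos"],s["finger_gap"],s["wrist_force"])
c=manip.camera("scene");cv2.imwrite("pics/a10raw.png",c["img"][:,:,::-1])
m=manip.silhouettes("bottle_mid",c)[0];cut=int(m["rect"][0])+1
tilt_scan(c,(-20,-10,-5,0,5),cut,-1,ys=range(-40,60,3))
E
```

```text
[622.35692548 -11.23072791 124.37683455] 33.56490402569747 [-3.50846034  1.85020331 13.582969  ]
0.82 [232.8, 214.4, 32.4, 44.0]
-20 (np.float64(0.6941605839416058), 624, 26)
-10 (np.float64(0.7544357700496807), 624, 26)
-5 (np.float64(0.7958600999286224), 624, 26)
0 (np.float64(0.8205882352941176), 621, 23)
5 (np.float64(0.814868804664723), 624, 20)
```

Emit:
send_rows(
  series=[
    [[0.6,0,0,0,0],[0.6,0,0,0,0],[0.6,0,0,-25,0],[0.6,0,0,-50,0],[0.6,-40,0,-50,0],[0.6,-85,0,-50,0],[0.6,-130,0,-50,0],[0.6,-130,0,-50,0]],
  ],
  newtons=6,
)

```text
clock: 17.8
eef_pos: [621.2, -146.7, 172.4]
eef_rot: [-3.141, 0.0, 1.565]
wrist_force: [0.5, 0.6, 0.3]
finger_gap: 56.3
```

```bash
python3 - <<'E'
from h import *
s=manip.read_state();print(s["eef_pos"],s["finger_gap"],s["wrist_force"])
c=manip.camera("scene");cv2.imwrite("pics/a11raw.png",c["img"][:,:,::-1])
bottle_fit(c,(622,22,[0]),tilt=False)
print([(d["conf"],d["rect"]) for d in manip.find_in("ball_center",c)])
t=manip.camera("top");bottle_fit(t,(622,22,[0]),tilt=False)
def z(i):return cv2.convertScaleAbs(cv2.resize(i[200:265,225:290],(400,400),interpolation=cv2.INTER_CUBIC),alpha=1.5)
cv2.imwrite("pics/a11.png",np.hstack([z(c["img"][:,:,::-1]),cv2.resize(t["img"][130:180,215:265,::-1],(400,400))]))
E
```

```text
[ 621.19725939 -146.65004317  172.35718266] 56.251819837469476 [0.4558908  0.59709488 0.29394581]
conf [(0.83, [231.0, 213.0, 38.0, 45.0])]
x 620.3 y 23.2 yaw 2.1 tilt 0.4 iou 0.95
[]
conf [(0.71, [226.0, 141.0, 38.0, 28.0]), (0.68, [257.0, 207.0, 20.0, 27.0]), (0.32, [148.0, 136.0, 35.0, 37.0])]
x 618.7 y 20.4 yaw 1.4 tilt 9.9 iou 0.97
```

View pics/a11.png

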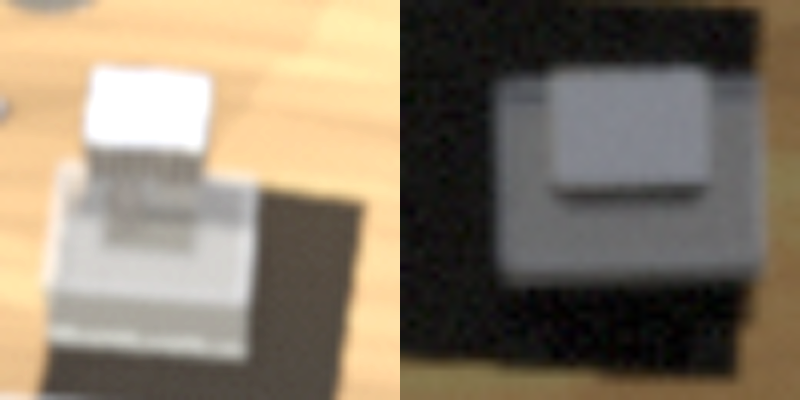

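The bottle stands upright at about (620, 21), and the dark spot high in the neck is gone. Now grip the +y end of the cap and lean the other way.

Emit:
send_rows(
  series=[
    [[0.6,45,-1,0,0],[0.6,90,-1,0,0],[0.6,135,-1,0,0],[0.6,177,-1,0,0],[0.6,177,-1,0,0],[0.6,177,-1,31,0],[0.6,177,-1,31,0],[0.2,177,-1,31,0],[0.2,177,-1,31,0],[0.2,177,-1,31,0]],
  ],
  newtons=6,
)

```text
clock: 19.05
eef_pos: [621.3, 34.8, 143.2]
eef_rot: [3.14, 0.0, 1.57]
wrist_force: [0.2, -0.3, 0.3]
finger_gap: 35.7
```

Emit:
send_rows(
  series=[
    [[0.2,6,0,0.5,0],[0.2,12,0,-0.3,0],[0.2,18,0,-0.8,0],[0.2,24,0,-1,0],[0.2,30,0,-0.9,0],[0.2,36,0,-0.7,0],[0.2,42,0,0,0],[0.2,48,0,0.8,0],[0.2,54,0,2,0],[0.2,60,0,3,0]],
  ],
)

```text
clock: 20.05
eef_pos: [621.2, 95.5, 139.9]
eef_rot: [3.14, -0.0, 1.57]
wrist_force: [-1.8, 0.1, 3.3]
finger_gap: 34.0
```

Emit:
send_rows(
  series=[
    [[0.2,6,0,2,0],[0.2,12,0,3.5,0],[0.2,18,0,6,0],[0.2,24,0,8.5,0],[0.2,30,0,11,0],[0.2,36,0,14,0],[0.2,40,0,16.5,0],[0.2,46,0,20,0],[0.2,46,0,20,0]],
  ],
)

```text
clock: 20.95
eef_pos: [620.8, 141.7, 118.3]
eef_rot: [-3.141, -0.0, 1.571]
wrist_force: [0.1, 1.9, 1.5]
finger_gap: 33.6
```

```bash
python3 - <<'E'
from h import *
s=manip.read_state();print(s["eef_pos"],s["finger_gap"],s["wrist_force"])
c=manip.camera("scene");cv2.imwrite("pics/a12raw.png",c["img"][:,:,::-1])
m=manip.silhouettes("bottle_mid",c)[0];cut=int(m["rect"][0]+m["rect"][2])-4
tilt_scan(c,(0,10,20,25,30,35,40,45),cut,1,yaw=.03,ys=range(10,90,3))
E
```

```text
[620.77672994 141.70181354 118.31330761] 33.63274353336368 [0.13029384 1.85908071 1.5491621 ]
0.68 [243.9, 218.9, 44.1, 40.7]
0 (np.float64(0.6611570247933884), 612, 58)
10 (np.float64(0.6852664576802507), 615, 55)
20 (np.float64(0.7634338138925295), 618, 46)
25 (np.float64(0.7991831177671885), 618, 46)
30 (np.float64(0.8334489937543372), 618, 43)
35 (np.float64(0.8805535324107793), 621, 43)
40 (np.float64(0.9159789947486872), 621, 40)
45 (np.float64(0.935163996948894), 621, 37)
```

```bash
python3 - <<'E'
from h import *
c=manip.camera("scene");m=manip.silhouettes("bottle_mid",c)[0];cut=int(m["rect"][0]+m["rect"][2])-4
tilt_scan(c,(40,43,46,49,52),cut,1,yaw=.03,ys=range(26,50,2),xs=(618,621,624))
E
```

```text
0.84 [244.3, 217.7, 40.3, 42.5]
40 (np.float64(0.9404958677685951), 621, 40)
43 (np.float64(0.943069306930693), 621, 38)
46 (np.float64(0.9458333333333333), 621, 38)
49 (np.float64(0.9332234130255564), 621, 36)
52 (np.float64(0.9292181069958848), 621, 34)
```

Emit:
send_rows(
  series=[
    [[0.2,-3,0,-2,0],[0.2,-3,0,-2,0],[0.2,-3,0,-2,0],[0.2,-3,0,-2,0],[0.2,-3,0,-2,0],[0.2,-3,0,-2,0],[0.2,-3,0,-2,0]],
  ],
)

```text
clock: 21.95
eef_pos: [621.0, 138.0, 120.9]
eef_rot: [-3.142, 0.0, 1.57]
wrist_force: [0.3, -1.5, -0.5]
finger_gap: 34.4
```

```bash
python3 - <<'E'
from h import *
c=manip.camera("scene");cv2.imwrite("pics/a13raw.png",c["img"][:,:,::-1]);m=manip.silhouettes("bottle_mid",c)[0];cut=int(m["rect"][0]+m["rect"][2])-4
tilt_scan(c,(34,37,40,43,46,49),cut,1,yaw=.03,ys=range(26,50,2),xs=(618,621,624))
a,b=[cv2.imread(f"pics/a{k}raw.png") for k in(12,13)]
def z(i):return cv2.convertScaleAbs(cv2.resize(i[205:270,235:300],(400,400),interpolation=cv2.INTER_CUBIC),alpha=1.5)
cv2.imwrite("pics/a13.png",np.hstack([z(a),z(b)]))
E
```

```text
0.94 [239.6, 216.0, 44.5, 43.6]
34 (np.float64(0.8996763754045307), 621, 44)
37 (np.float64(0.918785890073831), 621, 42)
40 (np.float64(0.930635838150289), 621, 40)
43 (np.float64(0.932443703085905), 621, 40)
46 (np.float64(0.9262899262899262), 621, 36)
49 (np.float64(0.9076797385620915), 621, 36)
```

About 42°, consistent with the kinematics. Return upright along the arc, release, and look.

Emit:
send_rows(
  series=[
    [[0.2,-9,0,-4.3,0],[0.2,-18,0,-8,0],[0.2,-27,0,-11.2,0],[0.2,-35,0,-13.8,0],[0.2,-43,0,-15.5,0],[0.2,-51,0,-16.8,0],[0.2,-59,0,-17.3,0],[0.2,-67,0,-17.5,0],[0.2,-75,0,-17.5,0],[0.2,-83,0,-17,0]],
  ],
)

```text
clock: 23.1
eef_pos: [620.9, 54.3, 137.9]
eef_rot: [3.141, 0.0, 1.57]
wrist_force: [0.1, 0.7, 1.1]
finger_gap: 33.9
```

Emit:
send_rows(
  series=[
    [[0.2,-8,0,0.7,0],[0.2,-16,0,2,0],[0.2,-16,0,4,0],[0.6,-16,0,4,0],[0.6,-16,0,4,0],[0.6,-16,0,-30,0],[0.6,-66,0,-30,0],[0.6,-116,0,-30,0],[0.6,-166,0,-30,0],[0.6,-206,0,-30,0]],
  ],
)

```text
clock: 24.1
eef_pos: [620.4, -153.4, 167.9]
eef_rot: [3.142, 0.0, 1.57]
wrist_force: [0.9, -0.2, -0.4]
finger_gap: 56.3
```

```bash
python3 - <<'E'
from h import *
s=manip.read_state();print(s["eef_pos"],s["finger_gap"],s["wrist_force"])
c=manip.camera("scene");cv2.imwrite("pics/a14raw.png",c["img"][:,:,::-1])
p=bottle_fit(c,(620,29,[0]),tilt=False)
print([(d["conf"],d["rect"]) for d in manip.find_in("ball_center",c)])
t=manip.camera("top");bottle_fit(t,(620,29,[0]),tilt=False)
for q in "abcd":cups(t,q)
r=cv2.imread("pics/a11raw.png")
def z(i,y):
    u,v=proj(c,[[620,y,60]])[0];return cv2.convertScaleAbs(cv2.resize(i[int(v)-25:int(v)+25,int(u)-25:int(u)+25],(400,400),interpolation=cv2.INTER_CUBIC),alpha=1.1)
cv2.imwrite("pics/a14.png",np.hstack([z(r,23),z(cv2.imread("pics/a14raw.png"),p[1]*10)]))
E
```

```text
[ 620.42672573 -153.38729427  167.93690101] 56.25107274448914 [ 0.93373384 -0.24009942 -0.36150079]
conf [(0.75, [232.0, 210.0, 35.0, 50.0]), (0.42, [347.0, 161.0, 48.0, 26.0])]
x 620.5 y 25.8 yaw 0.6 tilt 5.9 iou 0.92
[(0.22, [233.6, 210.2, 34.9, 46.9])]
conf [(0.88, [226.0, 140.0, 37.0, 26.0])]
x 619.0 y 22.4 yaw -0.5 tilt 8.9 iou 0.95
a 0.57 [258.0, 208.0, 25.0, 26.0] {'a': ([447.6, -42.6], 0.77), 'b': ([447.5, -42.3], 1.1), 'c': ([447.6, -42.3], 1.71), 'd': ([447.6, -42.1], 3.02)} [122. 124. 129.]
b 0.26 [362.0, 238.0, 66.0, 28.0] {'a': ([371.5, -393.4], 0.61), 'b': ([371.7, -392.4], 0.83), 'c': ([372.0, -391.4], 1.18), 'd': ([372.2, -390.4], 1.84)} [118.  41.  35.]
c 0.67 [360.0, 200.0, 21.0, 19.0] {'a': ([477.3, -305.8], 0.48), 'b': ([477.2, -305.0], 0.66), 'c': ([477.2, -304.2], 0.95), 'd': ([477.1, -303.7], 1.52)} [96. 91. 22.]
d 0.52 [382.0, 170.0, 15.0, 16.0] {'a': ([558.6, -359.1], 0.33), 'b': ([558.3, -358.1], 0.45), 'c': ([558.1, -357.2], 0.65), 'd': ([557.9, -356.6], 1.02)} [77. 74. 70.]
```

View pics/a14.png

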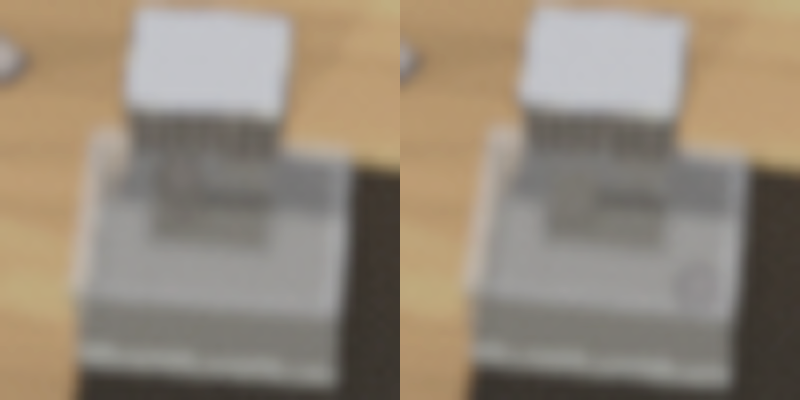

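Right image (now) shows the round ball inside the body at (695,285) and the neck clear, so the ball has dropped. Now regrip centrally and shift the bottle about +22 mm in y to the mat centre.

Emit:
send_rows(
  series=[
    [[0.6,45,0,0,0],[0.6,90,0,0,0],[0.6,135,0,0,0],[0.6,174,0,0,0],[0.6,174,0,0,0],[0.6,174,0,37,0],[0.6,174,0,37,0],[0.2,174,0,37,0],[0.2,174,0,37,0],[0.2,174,0,37,0]],
  ],
  newtons=15,
)

```text
clock: 25.55
eef_pos: [621.4, 22.6, 132.4]
eef_rot: [3.14, 0.0, 1.57]
wrist_force: [0.2, -0.4, 0.2]
finger_gap: 35.6
```

Emit:
send_rows(
  series=[
    [[0.2,0,0,0,0],[0.2,0,0,-6,0],[0.2,0,0,-12,0],[0.2,12,1,-12,0],[0.2,22.5,2,-12,0],[0.2,22.5,2,-12,0],[0.2,22.5,2,-5,0],[0.2,22.5,2,0.5,0],[0.2,22.5,2,1,0],[0.2,22.5,2,1,0]],
  ],
)

```text
clock: 26.55
eef_pos: [622.8, 45.3, 130.0]
eef_rot: [-3.141, -0.0, 1.57]
wrist_force: [-2.6, 0.1, 5.6]
finger_gap: 33.8
```

Emit:
send_rows(
  series=[
    [[0.2,0,0,1,0],[0.6,0,0,1,0],[0.6,0,0,1,0],[0.6,0,0,1,0],[0.6,0,0,-40,0],[0.6,0,0,-70,0],[0.6,-50,-20,-70,0],[0.6,-90,-60,-70,0],[0.6,-120,-100,-70,0],[0.6,-150,-140,-70,0]],
  ],
)

```text
clock: 27.55
eef_pos: [489.1, -99.5, 199.5]
eef_rot: [-3.141, 0.0, 1.57]
wrist_force: [-0.7, -0.8, 0.8]
finger_gap: 56.6
```

```bash
python3 - <<'E'
from h import *
s=manip.read_state();print(s["eef_pos"],s["eef_rot"],s["finger_gap"],s["wrist_force"])
t=manip.camera("top");bottle_fit(t,(622,46,[0]),tilt=False)
c=manip.camera("scene");bottle_fit(c,(622,46,[0]),tilt=False)
# mat outline in top & scene by darkness
for k in (t,):
    g=cv2.cvtColor(k["img"],cv2.COLOR_RGB2GRAY)
    q=np.int32(proj(k,[[622+a,46+b,4] for a,b in((-75,-75),(-75,75),(75,75),(75,-75))]));roi=np.zeros_like(g);cv2.fillConvexPoly(roi,q,1)
    d=np.argwhere((g<40)&(roi>0))[:,::-1];w=ray(k,d.astype(float),4)
    print(np.percentile(w,[1,99],axis=0))
E
```

```text
[489.076987   -99.52610296 199.50757515] [-3.14126668e+00  7.03824975e-05  1.56996786e+00] 56.638986714429336 [-0.70452751 -0.75818967  0.79768674]
conf [(0.7, [216.0, 139.0, 37.0, 28.0])]
x 622.0 y 45.5 yaw -0.0 tilt 7.4 iou 0.98
conf [(0.71, [241.0, 214.0, 34.0, 45.0])]
x 623.0 y 46.8 yaw 1.8 tilt 4.4 iou 0.92
[[561.67479426 -15.2427451 ]
 [685.83570356 107.8866685 ]]
```

The bottle stands at (622.5, 46), mat centre (623.7, 46). Now the cups: re-locate them with both cameras.

```bash
python3 - <<'E'
from h import *
for n in("scene","top"):
    c=manip.camera(n);print(n)
    for q in "abcd":
        for d in manip.silhouettes(f"cup_{q}_mid",c):
            M=d["pixels"]
            if M.sum()<40: continue
            r=[(k,np.round(f[0],1).tolist(),round(float(f[1]),2)) for k,v in CUPS.items() for f in[fit(c,M,*v)] if .8<f[1]<1.2]
            print(q,round(d["conf"],2),np.round(d["rect"]).tolist(),r,c["img"][M].mean(0).round())
E
```

```text
scene
a 0.76 [223.0, 176.0, 24.0, 28.0] [('a', [449.8, -47.0], 0.91), ('b', [452.4, -46.4], 1.15)] [121. 117. 110.]
b 0.65 [170.0, 212.0, 22.0, 30.0] [('b', [592.4, -165.4], 0.97)] [126. 122. 117.]
c 0.78 [174.0, 174.0, 18.0, 25.0] [('c', [454.8, -195.7], 0.92)] [109. 104.  96.]
c 0.76 [135.0, 178.0, 21.0, 21.0] [('c', [478.4, -301.8], 0.94)] [110.  95.  47.]
c 0.53 [111.0, 245.0, 19.0, 8.0] [] [120. 115. 113.]
d 0.53 [109.0, 199.0, 16.0, 18.0] [] [98. 93. 85.]
top
a 0.59 [258.0, 207.0, 20.0, 27.0] [('b', [447.2, -37.7], 0.85)] [117. 119. 124.]
b 0.66 [307.0, 154.0, 22.0, 20.0] [] [92. 92. 94.]
c 0.53 [356.0, 202.0, 23.0, 13.0] [('c', [478.9, -304.9], 0.94)] [95. 90. 22.]
d 0.6 [380.0, 170.0, 17.0, 15.0] [('d', [557.4, -354.0], 1.01)] [72. 69. 65.]
```

Emit:
send_rows(
  series=[
    [[1,28,-18,0,0],[1,55.5,-36.5,0,0],[1,55.5,-36.5,40,0],[1,55.5,-36.5,80,0],[1,55.5,-36.5,110,0],[1,55.5,-36.5,110,0]],
  ],
  newtons=12,
)

```text
clock: 28.85
eef_pos: [452.5, -42.4, 87.0]
eef_rot: [-3.136, -0.001, 1.57]
wrist_force: [0.8, 0.1, 0.8]
finger_gap: 94.1
```

Emit:
send_rows(
  series=[
    [[1,0,0,30,0],[1,0,0,57,0],[1,0,0,57,0],[0.6,0,0,57,0],[0.6,0,0,57,0],[0.6,0,0,57,0],[0.6,0,0,57,0],[0.6,0,0,57,0]],
  ],
)

```text
clock: 29.65
eef_pos: [454.9, -43.0, 34.1]
eef_rot: [3.14, 0.0, 1.57]
wrist_force: [-3.2, 0.6, 8.7]
finger_gap: 68.5
```

Emit:
send_rows(
  series=[
    [[0.6,0,0,-40,0],[0.6,0,0,-80,0],[0.6,0,0,-100,0],[0.6,0,0,-100,0]],
  ],
)

```text
clock: 30.05
eef_pos: [455.7, -43.1, 136.0]
eef_rot: [3.136, 0.001, 1.57]
wrist_force: [-0.4, 0.8, -0.4]
finger_gap: 69.2
```

```bash
python3 - <<'E'
from h import *
s=manip.read_state();print(s["eef_pos"],s["eef_rot"],s["finger_gap"],s["wrist_force"])
c=manip.camera("scene")
for d in manip.silhouettes("cup_a_mid",c)+manip.silhouettes("dish_floor",c):
    print(d["conf"],d["rect"],[(np.round(f[0],1),f[1]) for f in[fit(c,d["pixels"],35,40,s["eef_pos"][2]-33),fit(c,d["pixels"],48,22)]])
E
```

```text
[455.67187893 -43.08573521 135.97697603] [3.13602539e+00 9.68932645e-04 1.57016408e+00] 69.18081655492814 [-0.37944284  0.7792427  -0.40602939]
0.7 [216.4, 156.8, 27.7, 26.9] [(array([474.7, -39.5]), 0.5493939048973607), (array([382.6, -59.2]), 0.5068395420884169)]
0.59 [310.4, 232.4, 34.5, 39.1] [(array([675.2, 210.8]), 1.1051188967933196), (array([614.5, 230.9]), 0.9554180577814877)]
```

```bash
cat >> h.py <<'E'
def held_y(c,q,x,R,H,z0):
    """y of a held cup from left/right extent of its silhouette in the scene view"""
    d=manip.silhouettes(f"cup_{q}_mid",c)
    for k in d[:2]:
        r=k["rect"]
        for y in np.arange(-500,300,1.):
            P=proj(c,cyl(x,y,R,z0,z0+H));u=(P[:,0].min()+P[:,0].max())/2
            if u>=r[0]+r[2]/2: print(q,round(k["conf"],2),np.round(r).tolist(),"y",y,"w exp %.1f got %.1f, v %.1f..%.1f"%(np.ptp(P[:,0]),r[2],P[:,1].min(),P[:,1].max()));break
E
python3 - <<'E'
from h import *
s=manip.read_state();c=manip.camera("scene");x,y,z=s["eef_pos"];print(x,y,z);held_y(c,"a",x,35,40,z-34.1)
E
```

```text
453.8306810405554 -42.801688834323876 132.0512117267682
a 0.89 [219.0, 156.0, 28.0, 29.0] y -39.0 w exp 26.7 got 27.8, v 154.0..183.5
```

Emit:
send_rows(
  series=[
    [[0.6,40,0,0,0],[0.6,80,10,0,0],[0.6,120,30,0,0],[0.6,160,60,0,0],[0.6,200,95,0,0],[0.6,240,130,0,0],[0.6,274,162.5,0,0],[0.6,274,162.5,0,0],[0.6,274,162.5,0,0],[0.6,274,162.5,0,0]],
  ],
)

```text
clock: 31.3
eef_pos: [616.3, 230.2, 132.2]
eef_rot: [-3.14, 0.001, 1.57]
wrist_force: [-0.7, 0.3, -0.6]
finger_gap: 68.7
```

```bash
python3 - <<'E'
from h import *
c=manip.camera("scene");s=manip.read_state();x,y,z=s["eef_pos"];print(x,y,z,s["finger_gap"]);held_y(c,"a",x,35,40,z-34.1)
E
```

```text
616.4289384849619 230.01994646559803 132.79434143934114 68.67776805947402
a 0.58 [319.0, 215.0, 19.0, 32.0] y 213.0 w exp 32.4 got 19.0, v 212.6..246.6
a 0.39 [243.0, 211.0, 33.0, 48.0] y 48.0 w exp 29.8 got 32.8, v 206.3..240.0
```

Emit:
send_rows(
  series=[
    [[0.6,3,0,30,0],[0.6,3,0,60,0],[0.6,3,0,85,0],[0.6,3,0,92,0],[0.6,3,0,94,0],[0.6,3,0,95,0],[0.6,3,0,95,0]],
  ],
)

```text
clock: 32.1
eef_pos: [617.6, 234.0, 39.5]
eef_rot: [3.14, -0.001, 1.57]
wrist_force: [-0.4, 0.2, -0.8]
finger_gap: 68.4
```

Emit:
send_rows(
  series=[
    [[0.85,0,0,0,0],[0.85,0,0,0,0],[0.85,0,0,0,0],[0.85,0,0,-40,0],[0.85,0,0,-80,0],[0.85,0,0,-120,0],[0.85,-60,-60,-130,0],[0.7,-100,-110,-130,0],[0.7,-140,-160,-130,0],[0.7,-160,-180,-130,0]],
  ],
)

```text
clock: 33.1
eef_pos: [466.3, 100.5, 167.6]
eef_rot: [3.141, -0.0, 1.57]
wrist_force: [0.6, -1.2, 0.4]
finger_gap: 66.1
```

```bash
cat > look.py <<'E'
from h import *
import sys
s=manip.read_state();print(s["eef_pos"].round(1) if hasattr(s["eef_pos"],'round') else s["eef_pos"],s["finger_gap"],np.round(s["wrist_force"],1),s["clock"])
for n in("scene","top"):
    c=manip.camera(n);print(n)
    for q in sys.argv[1]:
        for d in manip.silhouettes(f"cup_{q}_mid",c):
            M=d["pixels"]
            if M.sum()<40: continue
            r=[(k,z0,np.round(f[0],1).tolist(),round(float(f[1]),2)) for k,v in CUPS.items() for z0 in (0,"abcd".index(k)*14+4) for f in[fit(c,M,*v,z0)] if .75<f[1]<1.25]
            print(q,round(d["conf"],2),np.round(d["rect"]).tolist(),r,c["img"][M].mean(0).round())
    for d in manip.silhouettes("dish_floor",c)[:1]:print("dish",d["conf"],fit(c,d["pixels"],48,22))
E
python3 look.py abc
```

```text
[466.3 100.5 167.6] 66.1463426699867 [ 0.6 -1.2  0.4] 33.1
scene
a 0.9 [316.0, 234.0, 29.0, 30.0] [('a', 0, [614.8, 231.7], 0.99), ('a', 4, [616.9, 231.3], 0.98), ('b', 18, [626.4, 227.8], 1.22)] [132. 131. 130.]
a 0.7 [230.0, 225.0, 52.0, 44.0] [('a', 0, [647.4, 49.1], 1.19), ('a', 4, [649.4, 49.2], 1.18)] [61. 55. 48.]
b 0.79 [172.0, 211.0, 21.0, 29.0] [('b', 0, [591.4, -165.0], 0.86), ('b', 18, [601.7, -159.5], 0.82), ('c', 0, [593.3, -164.0], 1.16), ('c', 32, [611.6, -154.2], 1.07)] [121. 118. 115.]
c 0.8 [172.0, 175.0, 18.0, 23.0] [('c', 0, [457.0, -195.0], 0.93), ('c', 32, [480.7, -183.9], 0.86), ('d', 46, [493.5, -177.9], 1.18)] [106. 100.  91.]
dish 0.68 (array([631.10064651, 223.36368038]), 0.31460757132478995)
top
a 0.69 [146.0, 141.0, 34.0, 23.0] [('a', 0, [618.0, 231.7], 0.93), ('a', 4, [617.5, 231.0], 0.93), ('b', 18, [615.3, 228.0], 1.25)] [109. 110. 115.]
b 0.92 [304.0, 152.0, 27.0, 20.0] [('b', 0, [593.1, -165.3], 1.0), ('b', 18, [591.2, -162.6], 0.97)] [104. 104. 105.]
c 0.69 [360.0, 200.0, 22.0, 17.0] [('c', 0, [477.3, -306.1], 0.98), ('c', 32, [476.8, -297.7], 0.93)] [94. 88. 21.]
c 0.51 [319.0, 212.0, 18.0, 14.0] [('c', 0, [451.5, -195.6], 0.83), ('c', 32, [451.7, -190.1], 0.79)] [ 99. 100. 102.]
dish 0.87 (array([612.84901298, 227.05384182]), 0.42094234523324214)
```

Cup a sits in the dish at (617, 231). Next is cup b at (592, −165).

Emit:
send_rows(
  series=[
    [[0.85,-45,0,0,0],[0.85,-90,0,0,0],[0.85,-135,15,0,0],[0.85,-170,50,0,0],[0.85,-205,85,0,0],[0.85,-235,115,0,0],[0.85,-250,135,0,0],[0.85,-250,135,0,0],[0.85,-250,135,0,0],[0.85,-250,135,0,0]],
  ],
)

```text
clock: 34.6
eef_pos: [602.4, -147.8, 167.3]
eef_rot: [-3.141, -0.0, 1.571]
wrist_force: [-0.7, 0.2, -0.9]
finger_gap: 79.9
```

Emit:
send_rows(
  series=[
    [[0.85,0,0,0,0],[0.85,0,0,0,0]],
  ],
)

```text
clock: 34.8
eef_pos: [602.6, -148.2, 167.9]
eef_rot: [3.141, 0.0, 1.571]
wrist_force: [-0.6, 0.2, -1.4]
finger_gap: 80.0
```

```bash
python3 look.py b
```

```text
[ 602.6 -148.2  167.9] 79.99782926360618 [-0.6  0.2 -1.4] 34.8
scene
b 0.57 [171.0, 212.0, 21.0, 28.0] [('a', 0, [589.6, -165.9], 0.76), ('a', 4, [591.9, -164.7], 0.76), ('b', 0, [591.6, -164.9], 0.98), ('b', 18, [601.9, -159.4], 0.94), ('c', 32, [611.8, -154.0], 1.22)] [117. 111. 103.]
dish 0.78 (array([633.47694406, 226.3756282 ]), 0.27134324504720186)
top
dish 0.95 (array([607.06151017, 224.91933407]), 0.41266319381741196)
```

Emit:
send_rows(
  series=[
    [[0.85,-16.8,-10.5,0,0],[0.85,-16.8,-10.5,40,0],[0.85,-16.8,-10.5,80,0],[0.85,-16.8,-10.5,110,0],[0.85,-16.8,-10.5,129,0],[0.85,-16.8,-10.5,129,0],[0.5,-16.8,-10.5,129,0],[0.5,-16.8,-10.5,129,0],[0.5,-16.8,-10.5,129,0],[0.5,-16.8,-10.5,129,0]],
  ],
  newtons=12,
)

```text
clock: 36.1
eef_pos: [592.9, -165.7, 39.8]
eef_rot: [3.14, 0.001, 1.57]
wrist_force: [-0.3, 0.1, 6.7]
finger_gap: 58.3
```

Emit:
send_rows(
  series=[
    [[0.5,0,0,0,0],[0.5,0,0,-40,0],[0.5,0,0,-80,0],[0.5,0,0,-120,0],[0.5,0,0,-130,0],[0.5,0,0,-130,0]],
  ],
)

```text
clock: 36.7
eef_pos: [592.8, -165.6, 170.1]
eef_rot: [3.139, 0.001, 1.57]
wrist_force: [-0.2, -0.0, -0.5]
finger_gap: 58.7
```

```bash
python3 - <<'E'
from h import *
c=manip.camera("scene");s=manip.read_state();x,y,z=s["eef_pos"];print(x,y,z,s["finger_gap"]);held_y(c,"b",x,29,46,z-39)
E
```

```text
592.1786786442759 -165.44433787292223 168.12514414065163 58.2149750554568
b 0.79 [169.0, 182.0, 15.0, 32.0] y -154.0 w exp 27.5 got 15.1, v 183.7..214.4
```

Emit:
send_rows(
  series=[
    [[0.5,30,0,-30,0],[0.5,75,3,-45,0],[0.5,120,8,-45,0],[0.5,165,12,-45,0],[0.5,210,15,-45,0],[0.5,255,18,-45,0],[0.5,300,20,-45,0],[0.5,345,23,-45,0],[0.5,380,25,-45,0],[0.5,396.7,25,-45,0]],
  ],
)

```text
clock: 37.8
eef_pos: [616.7, 233.9, 210.9]
eef_rot: [-3.138, 0.001, 1.572]
wrist_force: [0.1, -0.7, -0.3]
finger_gap: 58.3
```

Emit:
send_rows(
  series=[
    [[0.5,0,0,0,0],[0.5,0,0,0,0],[0.5,0,0,0,0]],
  ],
)

```text
clock: 38.1
eef_pos: [617.8, 229.7, 213.1]
eef_rot: [-3.141, 0.0, 1.569]
wrist_force: [0.3, -0.4, -0.8]
finger_gap: 58.3
```

```bash
python3 - <<'E'
from h import *
c=manip.camera("scene");s=manip.read_state();x,y,z=s["eef_pos"];print(x,y,z,s["finger_gap"])
for d in manip.silhouettes("cup_a_mid",c)[:3]:print(d["conf"],d["rect"],fit(c,d["pixels"],35,40,4))
E
```

```text
617.8036314521987 229.6943955124375 213.29175642380594 58.655795886119904
0.93 [314.8, 233.1, 31.0, 31.9] (array([617.39410815, 230.74309672]), 0.974373821306892)
```

Emit:
send_rows(
  series=[
    [[0.5,1,-0.5,40,0],[0.5,1,-0.5,80,0],[0.5,1,-0.5,110,0],[0.5,1,-0.5,120,0],[0.5,1,-0.5,130,0],[0.5,1,-0.5,140,0],[0.5,1,-0.5,148,0],[0.5,1,-0.5,154,0],[0.5,1,-0.5,156,0],[0.5,1,-0.5,157,0]],
  ],
)

```text
clock: 39.2
eef_pos: [617.2, 232.3, 57.6]
eef_rot: [3.141, -0.0, 1.57]
wrist_force: [-7.1, -2.5, 13.8]
finger_gap: 58.4
```

Emit:
send_rows(
  series=[
    [[0.5,0,0,0,0],[0.5,0,0,0,0]],
  ],
)

```text
clock: 39.4
eef_pos: [617.3, 232.3, 57.7]
eef_rot: [3.141, -0.0, 1.57]
wrist_force: [-4.3, -2.1, 5.9]
finger_gap: 58.0
```

Emit:
send_rows(
  series=[
    [[0.8,0,0,0,0],[0.8,0,0,0,0],[0.8,0,0,0,0],[0.8,0,0,-40,0],[0.8,0,0,-80,0],[0.8,0,0,-125,0],[0.7,-40,-20,-125,0],[0.7,-80,-40,-125,0],[0.7,-120,-60,-125,0],[0.7,-160,-80,-125,0]],
  ],
)

```text
clock: 40.4
eef_pos: [535.9, 71.0, 181.5]
eef_rot: [3.141, 0.0, 1.57]
wrist_force: [0.6, -0.7, -0.6]
finger_gap: 65.7
```

Emit:
send_rows(
  series=[
    [[0.7,-40,-15,0,0],[0.7,-80,-30,0,0],[0.7,-120,-45,0,0],[0.7,-160,-60,0,0],[0.7,-200,-70,0,0],[0.7,-240,-80,0,0],[0.7,-258,-84,0,0],[0.7,-258,-84,0,0],[0.7,-258,-84,0,0],[0.7,-258,-84,0,0]],
  ],
)

```text
clock: 41.4
eef_pos: [453.1, -184.8, 181.4]
eef_rot: [3.142, -0.0, 1.571]
wrist_force: [0.3, 1.1, 0.8]
finger_gap: 65.5
```

```bash
python3 look.py abc
```

```text
[ 453.1 -184.8  181.4] 65.50351388005625 [0.3 1.1 0.8] 41.4
scene
a 0.48 [315.0, 237.0, 32.0, 24.0] [('d', 0, [638.4, 222.4], 1.05), ('d', 46, [662.2, 214.5], 0.93)] [110. 107. 102.]
b 0.72 [320.0, 230.0, 26.0, 28.0] [('b', 0, [603.0, 237.2], 0.94), ('b', 18, [612.9, 234.0], 0.9), ('c', 32, [622.8, 230.6], 1.18)] [130. 128. 125.]
b 0.4 [106.0, 154.0, 34.0, 17.0] [('d', 0, [391.3, -396.7], 1.01), ('d', 46, [429.3, -369.1], 0.9)] [138.  54.  44.]
c 0.89 [135.0, 178.0, 21.0, 21.0] [('b', 0, [473.2, -304.6], 0.77), ('c', 0, [475.6, -303.1], 1.01), ('c', 32, [498.6, -287.7], 0.93)] [112.  97.  48.]
c 0.77 [174.0, 175.0, 16.0, 23.0] [('b', 0, [452.4, -197.3], 0.77), ('c', 0, [454.9, -196.1], 1.02), ('c', 32, [478.7, -185.0], 0.94)] [101.  94.  83.]
dish 0.64 (array([632.74737663, 228.01448351]), 0.3001700747824949)
top
a 0.7 [148.0, 139.0, 30.0, 27.0] [('a', 0, [619.3, 235.6], 0.8), ('a', 4, [618.8, 234.6], 0.79), ('b', 0, [618.9, 235.1], 1.1), ('b', 18, [616.5, 231.9], 1.07)] [100. 101. 104.]
a 0.58 [151.0, 139.0, 30.0, 30.0] [('d', 0, [609.6, 212.4], 0.83), ('d', 46, [604.0, 205.0], 0.77)] [80. 79. 80.]
b 0.58 [150.0, 138.0, 29.0, 26.0] [('b', 0, [619.4, 235.3], 0.98), ('b', 18, [617.1, 232.1], 0.95)] [102. 103. 106.]
c 0.65 [318.0, 210.0, 8.0, 13.0] [] [76. 73. 68.]
dish 0.76 (array([606.73631097, 227.54521138]), 0.3427578447671893)
```

Emit:
send_rows(
  series=[
    [[0.7,-11,0.5,40,0],[0.7,-11,0.5,80,0],[0.7,-11,0.5,115,0],[0.7,-11,0.5,136,0],[0.7,-11,0.5,136,0],[0.3,-11,0.5,136,0],[0.3,-11,0.5,136,0],[0.3,-11,0.5,136,0],[0.3,-11,0.5,136,0],[0.3,-11,0.5,136,0]],
  ],
)

```text
clock: 42.9
eef_pos: [453.9, -197.0, 46.7]
eef_rot: [3.14, 0.001, 1.57]
wrist_force: [-0.4, 0.6, 8.5]
finger_gap: 46.1
```

Emit:
send_rows(
  series=[
    [[0.3,0,0,0,0],[0.3,0,0,-40,0],[0.3,0,0,-80,0],[0.3,0,0,-120,0],[0.3,20,0,-160,0],[0.3,50,5,-180,0],[0.3,90,25,-180,0],[0.3,130,45,-180,0],[0.3,170,65,-180,0],[0.3,210,80,-180,0]],
  ],
)

```text
clock: 43.9
eef_pos: [534.1, 15.1, 226.0]
eef_rot: [3.141, 0.0, 1.57]
wrist_force: [0.2, -0.1, -0.8]
finger_gap: 45.9
```

Emit:
send_rows(
  series=[
    [[0.3,40,15,0,0],[0.3,80,30,0,0],[0.3,120,45,0,0],[0.3,160,60,0,0],[0.3,190,72,0,0],[0.3,210,80,0,0],[0.3,217,83,0,0],[0.3,217,83,0,0],[0.3,217,83,0,0],[0.3,217,83,0,0]],
  ],
)

```text
clock: 44.9
eef_pos: [616.5, 229.1, 225.8]
eef_rot: [3.141, -0.0, 1.569]
wrist_force: [0.2, -0.1, -1.5]
finger_gap: 45.6
```

```bash
python3 look.py abd
```

```text
[616.5 229.1 225.8] 45.63143034243072 [ 0.2 -0.1 -1.5] 44.9
scene
a 0.79 [316.0, 237.0, 27.0, 28.0] [('d', 0, [639.0, 219.8], 1.01), ('d', 46, [662.8, 212.0], 0.9)] [112. 109. 104.]
b 0.76 [320.0, 231.0, 23.0, 26.0] [('b', 0, [600.9, 237.4], 0.88), ('b', 18, [610.8, 234.1], 0.84), ('c', 0, [602.8, 236.8], 1.2), ('c', 32, [620.8, 230.7], 1.11)] [111. 106. 100.]
d 0.66 [109.0, 199.0, 17.0, 21.0] [('d', 0, [556.3, -353.8], 0.9), ('d', 46, [584.8, -328.7], 0.8)] [106. 100.  91.]
dish 0.57 (array([631.09236887, 223.18089365]), 0.3065535738463355)
top
a 0.53 [168.0, 145.0, 9.0, 19.0] [] [81. 81. 81.]
a 0.51 [354.0, 237.0, 73.0, 31.0] [('b', 0, [368.9, -382.0], 0.99), ('b', 18, [370.2, -376.1], 0.96)] [115.  48.  40.]
b 0.49 [159.0, 138.0, 20.0, 24.0] [('d', 0, [620.7, 217.2], 1.05), ('d', 46, [614.7, 209.7], 0.97)] [90. 90. 90.]
d 0.76 [379.0, 173.0, 17.0, 13.0] [('d', 0, [556.6, -353.9], 0.91), ('d', 46, [553.0, -340.0], 0.85)] [70. 68. 65.]
d 0.61 [218.0, 140.0, 31.0, 24.0] [] [106. 107. 110.]
d 0.23 [211.0, 128.0, 49.0, 52.0] [] [28. 25. 22.]
dish 0.56 (array([614.47295898, 200.32818469]), 0.19181748027740314)
```

Emit:
send_rows(
  series=[
    [[0.3,2.3,0.7,40,0],[0.3,2.3,0.7,80,0],[0.3,2.3,0.7,105,0],[0.3,2.3,0.7,115,0],[0.3,2.3,0.7,125,0],[0.3,2.3,0.7,135,0],[0.3,2.3,0.7,142,0],[0.3,2.3,0.7,146,0],[0.3,2.3,0.7,149,0],[0.3,2.3,0.7,149,0]],
  ],
)

```text
clock: 46.4
eef_pos: [617.6, 232.8, 77.9]
eef_rot: [3.14, -0.001, 1.57]
wrist_force: [-3.9, -0.6, 7.6]
finger_gap: 46.0
```

Emit:
send_rows(
  series=[
    [[0.3,0,0,0,0],[0.3,0,0,0,0]],
  ],
)

```text
clock: 46.6
eef_pos: [617.6, 232.8, 77.9]
eef_rot: [3.14, -0.001, 1.57]
wrist_force: [-3.6, -0.5, 7.3]
finger_gap: 45.6
```

Emit:
send_rows(
  series=[
    [[0.62,0,0,0,0],[0.62,0,0,0,0],[0.62,0,0,0,0],[0.62,0,0,-40,0],[0.62,0,0,-80,0],[0.62,0,0,-115,0],[0.55,-40,-20,-115,0],[0.55,-80,-50,-115,0],[0.55,-120,-70,-115,0],[0.55,-160,-80,-115,0]],
  ],
)

```text
clock: 47.6
eef_pos: [535.7, 71.4, 191.7]
eef_rot: [3.141, -0.0, 1.571]
wrist_force: [0.5, -0.4, 0.7]
finger_gap: 52.2
```

Emit:
send_rows(
  series=[
    [[0.55,-45,0,0,0],[0.55,-90,0,0,0],[0.55,-135,0,0,0],[0.55,-180,0,0,0],[0.55,-225,0,0,0],[0.55,-270,5,0,0],[0.55,-315,10,0,0],[0.55,-360,15,0,0],[0.55,-395,20,0,0],[0.55,-415,20,0,0]],
  ],
)

```text
clock: 48.6
eef_pos: [556.6, -345.1, 190.9]
eef_rot: [-3.141, 0.0, 1.568]
wrist_force: [0.2, 0.7, 0.3]
finger_gap: 51.8
```

Emit:
send_rows(
  series=[
    [[0.55,0,0,0,0],[0.55,0,0,0,0],[0.55,0,0,0,0]],
  ],
)

```text
clock: 48.9
eef_pos: [557.1, -341.5, 191.6]
eef_rot: [3.141, -0.0, 1.571]
wrist_force: [0.3, 0.7, -0.3]
finger_gap: 51.4
```

```bash
python3 look.py abcd
```

```text
[ 557.1 -341.5  191.6] 51.41008340890582 [ 0.3  0.7 -0.3] 48.9
scene
a 0.78 [315.0, 235.0, 29.0, 30.0] [('d', 0, [640.6, 222.9], 0.88), ('d', 46, [664.4, 214.9], 0.78)] [109. 106. 101.]
b 0.56 [321.0, 233.0, 22.0, 26.0] [] [107. 104.  99.]
c 0.65 [324.0, 229.0, 20.0, 27.0] [('c', 0, [593.6, 242.0], 0.91), ('c', 32, [611.9, 235.7], 0.84), ('d', 46, [621.8, 232.4], 1.19)] [122. 118. 113.]
c 0.62 [136.0, 178.0, 18.0, 19.0] [('c', 0, [475.7, -304.0], 0.92), ('c', 32, [498.7, -288.6], 0.85), ('d', 46, [511.1, -280.3], 1.16)] [94. 78. 37.]
c 0.42 [229.0, 226.0, 54.0, 45.0] [] [68. 62. 54.]
d 0.74 [107.0, 199.0, 20.0, 20.0] [('d', 0, [555.7, -355.5], 0.9), ('d', 46, [584.2, -330.3], 0.8)] [92. 85. 76.]
dish 0.55 (array([630.13541479, 227.39183315]), 0.2780992873624157)
top
a 0.62 [155.0, 144.0, 23.0, 24.0] [] [79. 80. 80.]
a 0.52 [217.0, 139.0, 37.0, 25.0] [] [105. 106. 108.]
b 0.72 [210.0, 126.0, 50.0, 54.0] [] [30. 28. 23.]
b 0.45 [161.0, 143.0, 18.0, 22.0] [] [66. 66. 66.]
c 0.86 [150.0, 142.0, 24.0, 22.0] [('c', 0, [621.4, 239.8], 1.03), ('c', 32, [617.2, 234.0], 0.97)] [94. 95. 97.]
c 0.76 [357.0, 200.0, 23.0, 17.0] [('c', 0, [477.5, -304.4], 0.9), ('c', 32, [477.0, -296.1], 0.86)] [84. 69. 12.]
c 0.63 [380.0, 169.0, 17.0, 15.0] [('d', 0, [556.7, -354.6], 0.93), ('d', 46, [553.1, -340.6], 0.87)] [64. 61. 56.]
d 0.6 [378.0, 170.0, 16.0, 15.0] [('d', 0, [555.8, -353.7], 0.84), ('d', 46, [552.2, -339.9], 0.78)] [62. 60. 56.]
dish 0.68 (array([612.48307086, 230.2039487 ]), 0.4952146287023736)
```

Emit:
send_rows(
  series=[
    [[0.55,-12.8,-0.5,40,0],[0.55,-12.8,-0.5,80,0],[0.55,-12.8,-0.5,120,0],[0.55,-12.8,-0.5,140.5,0],[0.55,-12.8,-0.5,140.5,0],[0.2,-12.8,-0.5,140.5,0],[0.2,-12.8,-0.5,140.5,0],[0.2,-12.8,-0.5,140.5,0],[0.2,-12.8,-0.5,140.5,0],[0.2,-12.8,-0.5,140.5,0]],
  ],
)

```text
clock: 50.5
eef_pos: [557.1, -355.7, 52.7]
eef_rot: [3.139, 0.002, 1.57]
wrist_force: [0.2, -0.8, 6.5]
finger_gap: 32.1
```

Emit:
send_rows(
  series=[
    [[0.2,0,0,0,0],[0.2,0,0,-40,0],[0.2,0,0,-80,0],[0.2,0,0,-120,0],[0.2,0,0,-160,0],[0.2,0,0,-190,0],[0.2,0,0,-190,0],[0.2,0,0,-190,0]],
  ],
)

```text
clock: 51.3
eef_pos: [556.4, -355.2, 241.2]
eef_rot: [3.141, 0.0, 1.57]
wrist_force: [-0.9, -0.5, -0.3]
finger_gap: 32.5
```

```bash
python3 - <<'E'
from h import *
c=manip.camera("scene");s=manip.read_state();x,y,z=s["eef_pos"];print(x,y,z,s["finger_gap"]);held_y(c,"d",x,17,58,z-51.5)
E
```

```text
556.0708478658828 -355.06779932013154 240.00648593358684 32.30808148998833
d 0.6 [86.0, 153.0, 17.0, 24.0] y -351.0 w exp 22.9 got 17.0, v 149.7..176.6
```

```bash
python3 - <<'E'
from h import *
c=manip.camera("scene");s=manip.read_state();x,y,z=s["eef_pos"];print(x,y,z,s["finger_gap"])
for k in manip.silhouettes("cup_d_mid",c)[:1]:
    M=k["pixels"];print(k["conf"],k["rect"]);[print(r,np.flatnonzero(M[r])[[0,-1]]) for r in np.flatnonzero(M.any(1))[::3]]
for yy in(-368,-355,-342):
    for z0 in (z-51.5,):
        P=proj(c,cyl(x,yy,17,z0,z0+0));print(yy,"bottom",P.min(0).round(1),P.max(0).round(1), "tipline",proj(c,[[x+16,yy-17,z0+43],[x+16,yy+17,z0+43]]).round(1).tolist(),"finger",proj(c,[[x+20,y-8,z-8],[x+20,y+8,z-8]]).round(1).tolist())
u,v=proj(c,[[x,y,z-30]])[0];u,v=int(u),int(v)
cv2.imwrite("pics/d1.png",cv2.resize(c["img"][v-30:v+30,u-30:u+30,::-1],(600,600),interpolation=cv2.INTER_CUBIC))
E
```

```text
556.0219234965966 -354.9997333719834 239.39410212192126 32.44276938316588
0.83 [86.1, 151.8, 20.4, 26.2]
151 [88 96]
154 [86 98]
157 [ 87 100]
160 [ 89 101]
163 [ 91 102]
166 [ 91 103]
169 [ 90 105]
172 [ 91 105]
175 [ 93 103]
-368 bottom [ 86.6 165.5] [100.4 176.1] tipline [[77.6, 163.6], [91.0, 164.7]] finger [[85.5, 165.4], [91.9, 166.0]]
-355 bottom [ 91.5 165.9] [105.4 176.6] tipline [[82.7, 164.0], [96.2, 165.1]] finger [[85.5, 165.4], [91.9, 166.0]]
-342 bottom [ 96.4 166.4] [110.3 177. ] tipline [[87.9, 164.4], [101.5, 165.6]] finger [[85.5, 165.4], [91.9, 166.0]]
```

Emit:
send_rows(
  series=[
    [[0.2,45,0,0,0],[0.2,90,0,0,0],[0.2,135,0,0,0],[0.2,180,0,0,0],[0.2,225,0,0,0],[0.2,270,0,0,0],[0.2,315,5,0,0],[0.2,360,15,0,0],[0.2,400,25,0,0],[0.2,440,35,0,0]],
  ],
)

```text
clock: 52.5
eef_pos: [591.6, 86.6, 240.3]
eef_rot: [-3.141, 0.0, 1.57]
wrist_force: [-0.4, -1.0, -0.6]
finger_gap: 32.5
```

Emit:
send_rows(
  series=[
    [[0.2,40,8,0,0],[0.2,80,16,0,0],[0.2,120,22,0,0],[0.2,140,26,0,0],[0.2,148.5,26,0,0],[0.2,148.5,26,0,0],[0.2,148.5,26,0,0],[0.2,148.5,26,0,0],[0.2,148.5,26,0,0]],
  ],
)

```text
clock: 53.4
eef_pos: [617.9, 232.2, 241.2]
eef_rot: [3.141, -0.0, 1.569]
wrist_force: [-0.6, -0.6, -0.5]
finger_gap: 32.6
```

```bash
python3 look.py cd
```

```text
[617.9 232.2 241.2] 32.644847737929815 [-0.6 -0.6 -0.5] 53.4
scene
c 0.91 [136.0, 175.0, 16.0, 24.0] [('c', 0, [478.0, -303.6], 0.89), ('c', 32, [500.9, -288.1], 0.82), ('d', 46, [513.3, -279.8], 1.12)] [116. 100.  49.]
c 0.88 [323.0, 227.0, 19.0, 24.0] [('c', 0, [593.5, 242.5], 0.89), ('c', 32, [611.8, 236.2], 0.82), ('d', 46, [621.7, 232.9], 1.16)] [101.  97.  89.]
d 0.6 [336.0, 207.0, 16.0, 14.0] [] [80. 75. 69.]
d 0.34 [243.0, 212.0, 33.0, 49.0] [] [128. 126. 123.]
dish 0.54 (array([633.22934632, 222.9566644 ]), 0.27695597447196046)
top
c 0.56 [359.0, 198.0, 22.0, 21.0] [('c', 0, [477.4, -305.4], 0.88), ('c', 32, [476.9, -297.0], 0.84)] [97. 92. 20.]
d 0.63 [356.0, 110.0, 28.0, 28.0] [('b', 0, [699.5, -309.5], 1.0), ('b', 18, [696.0, -304.8], 0.97)] [82. 78. 77.]
d 0.22 [358.0, 238.0, 70.0, 29.0] [('c', 0, [374.8, -399.9], 1.05), ('c', 32, [377.1, -389.0], 1.0)] [116.  31.  25.]
dish 0.49 (array([617.00383247, 200.74202147]), 0.2654797835410905)
```

Emit:
send_rows(
  series=[
    [[0.2,1.5,-0.5,40,0],[0.2,1.5,-0.5,75,0],[0.2,1.5,-0.5,100,0],[0.2,1.5,-0.5,110,0],[0.2,1.5,-0.5,120,0],[0.2,1.5,-0.5,130,0],[0.2,1.5,-0.5,138,0],[0.2,1.5,-0.5,142,0],[0.2,1.5,-0.5,144,0],[0.2,1.5,-0.5,144,0]],
  ],
)

```text
clock: 54.8
eef_pos: [617.9, 234.9, 98.3]
eef_rot: [3.139, -0.001, 1.57]
wrist_force: [-1.7, 0.2, 5.3]
finger_gap: 32.6
```

Emit:
send_rows(
  series=[
    [[0.2,0,0,0,0],[0.2,0,0,0,0]],
  ],
)

```text
clock: 55.0
eef_pos: [617.9, 234.9, 98.3]
eef_rot: [3.139, -0.001, 1.57]
wrist_force: [-0.3, -0.9, 5.1]
finger_gap: 32.1
```

Seated at the expected height. Release, retreat and make a final check.

Emit:
send_rows(
  series=[
    [[0.5,0,0,0,0],[0.5,0,0,0,0],[0.5,0,0,0,0],[0.5,0,0,-40,0],[0.5,0,0,-80,0],[0.5,0,0,-110,0],[0.5,-20,-40,-110,0],[0.5,-40,-80,-110,0],[0.5,-40,-120,-110,0],[0.5,-40,-170,-110,0]],
  ],
)

```text
clock: 56.0
eef_pos: [446.1, 194.2, 206.8]
eef_rot: [3.141, -0.0, 1.569]
wrist_force: [1.1, 1.8, 1.0]
finger_gap: 47.0
```

Emit:
send_rows(
  series=[
    [[0.5,20,-40,0,0],[0.5,40,-80,0,0],[0.5,60,-120,0,0],[0.5,60,-120,0,0],[0.5,60,-120,0,0]],
  ],
)

```text
clock: 56.5
eef_pos: [327.2, 255.3, 207.3]
eef_rot: [3.141, -0.0, 1.572]
wrist_force: [1.6, 0.5, 0.7]
finger_gap: 47.1
```

```bash
python3 look.py abcd | cut -c1-260; python3 - <<'E'
from h import *
c=manip.camera("scene");t=manip.camera("top")
bottle_fit(c,(622,46,[0]),tilt=False);bottle_fit(t,(622,46,[0]),tilt=False)
g=lambda i,r,s:cv2.convertScaleAbs(cv2.resize(i[r[1]:r[3],r[0]:r[2],::-1],s,interpolation=cv2.INTER_CUBIC),alpha=1.2)
cv2.imwrite("pics/fin.png",np.vstack([np.hstack([g(c["img"],(300,205,365,270),(300,300)),g(c["img"],(225,205,290,270),(300,300)),g(t["img"],(135,125,185,175),(200,300))]),cv2.resize(t["img"][80:280,80:480,::-1],(800,300))]))
E
```

```text
[327.2 255.3 207.3] 47.07318517136813 [1.6 0.5 0.7] 56.5
scene
a 0.47 [314.0, 234.0, 28.0, 33.0] [('d', 0, [642.1, 220.4], 0.88), ('d', 46, [665.8, 212.6], 0.78)] [103.  99.  95.]
b 0.76 [321.0, 245.0, 19.0, 15.0] [] [99. 95. 90.]
c 0.62 [324.0, 230.0, 17.0, 24.0] [] [99. 96. 91.]
c 0.56 [136.0, 179.0, 19.0, 18.0] [('c', 0, [476.1, -303.9], 0.92), ('c', 32, [499.1, -288.5], 0.84), ('d', 46, [511.5, -280.0], 1.15)] [106.  92.  44.]
d 0.51 [327.0, 230.0, 16.0, 16.0] [] [103.  98.  91.]
dish 0.51 (array([629.95097233, 223.91531569]), 0.29628920859085955)
top
a 0.59 [358.0, 111.0, 22.0, 25.0] [('b', 0, [701.1, -311.9], 0.86), ('b', 18, [697.6, -306.9], 0.83), ('c', 0, [700.5, -310.9], 1.23), ('c', 32, [694.2, -302.5], 1.16)] [79. 76. 75.]
a 0.56 [153.0, 140.0, 27.0, 27.0] [('d', 0, [610.5, 208.3], 0.76)] [74. 73. 75.]
b 0.56 [151.0, 140.0, 27.0, 26.0] [] [67. 66. 66.]
c 0.76 [357.0, 200.0, 26.0, 18.0] [('c', 0, [477.3, -305.7], 0.96), ('c', 32, [476.8, -297.3], 0.91)] [89. 84. 20.]
c 0.65 [219.0, 140.0, 35.0, 27.0] [] [96. 97. 99.]
c 0.52 [151.0, 142.0, 21.0, 20.0] [('d', 0, [614.8, 229.1], 0.85), ('d', 46, [608.9, 221.1], 0.79)] [66. 66. 66.]
d 0.48 [150.0, 142.0, 14.0, 20.0] [('d', 0, [622.9, 243.5], 1.04), ('d', 46, [616.7, 235.0], 0.96)] [71. 71. 71.]
d 0.19 [81.0, 249.0, 49.0, 28.0] [('a', 0, [338.1, 396.6], 0.77), ('a', 4, [338.5, 395.3], 0.77), ('b', 0, [338.4, 395.6], 1.04), ('b', 18, [340.2, 390.1], 1.01)] [24. 21. 21.]
dish 0.77 (array([608.33029979, 224.47557378]), 0.3963864695476747)
conf [(0.71, [244.0, 214.0, 32.0, 49.0])]
x 621.6 y 48.2 yaw -0.4 tilt 6.4 iou 0.94
conf [(0.6, [218.0, 138.0, 38.0, 26.0])]
x 622.2 y 44.5 yaw 0.4 tilt 5.2 iou 0.93
```

View pics/fin.png

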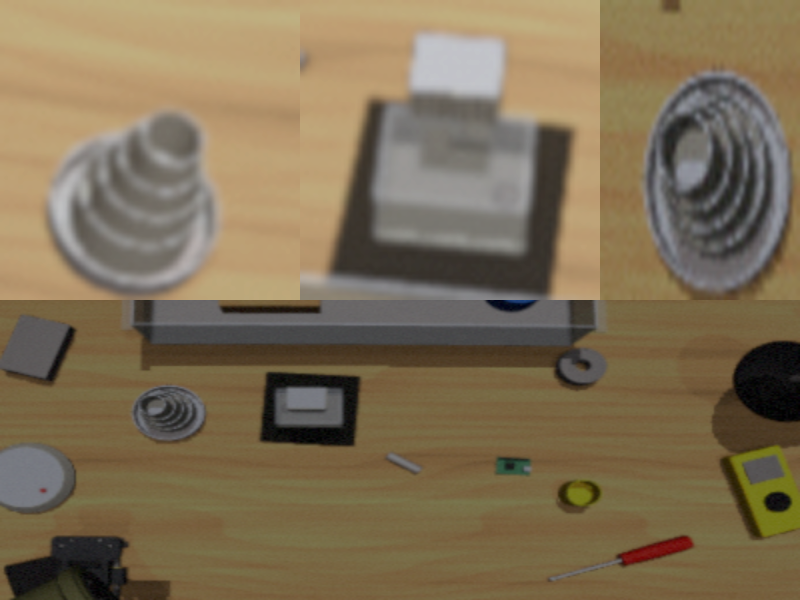

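The nest is complete and upright in the dish. The bottle stands centred on the mat with the ball visible in its body at (505,190), and the other things are untouched.

```bash
python3 -c "
from cell import manip
s=manip.read_state();print(s['wrist_force'],s['clock']);print(manip.sign_off())"
```

```text
[ 0.49451739  1.25701635 -0.1717417 ] 57.3
the job is handed in; nothing more can be done
None
```

The job is done and handed in at about 57 s on the robot's clock, well inside the 210 s limit.

- **Bottle:** I rocked it on the mat, about 37–40° with the −y side down and then about 42–45° with the +y side down. It now stands upright within about 2 mm of the mat centre. The last pictures show the ball in its body.
- **Cups:** All four white cups were there and are nested a, b, c, d in the dish. Cups b, c and d reached their expected seating heights with about 5–7 N of contact force. Cup a was confirmed in the dish only by the cameras. The final view shows all four upright.
- **Other things:** In the final view the yellow cup, board, screwdriver and reel look where they were. The power brick was partly out of that last picture, but nothing came near it.

**Checks that failed or disagreed:**
- The first two tries at rocking only slid the bottle without leaning it.
- In the first lean, camera and arm-geometry tilt estimates differed by up to about 8°. I settled that by adding tilt until both were in range.
- The last two bottle fits differ by about 4 mm in y (44.5 and 48.2, with the mat centre at 46.3).
- The ball detector itself never confirmed the ball, so that check was by eye.

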